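# Load the orbital shaker, each vessel in the clamp of its size

### The arm

A 6-joint arm with a two-finger parallel gripper is mounted at the origin on a cart in front of the work surface, level with it; the furniture and walls round the work are solid. World frame = base frame: x ahead of the robot, y to its left, z up, the work surface at z = 0. Lengths are in m, angles in rad, forces in N, time in s.
With the tool pointing down it reaches from about 0.35 to 0.85 m from the base axis. Payload 8.1 kg.
Tool frame: the origin (TCP) lies at the very end of the fingers, on their centre line; the grasp point (between the pads) lies 19 mm behind it (robot.grip_depth is the distance from the TCP to the grasp point, in m); z points along the fingers, y is the line along which they close (so a half turn about z gives the same grasp; the last joint's range is limited). The gripper opens to 93 mm and grips with 3 to 60 N. Pads are 15 mm wide; open, the fingers measure 128 mm over their backs; the gripper's body (75 mm by 188 mm) begins 65 mm behind the grasp point.
Start: joints at [1.155, 0.13, 1.488, -0, 1.523, -0.085], TCP at [0.195, 0.567, 0.219] pointing down, gripper open.
Joint ranges: [-2.96, 2.96], [-0.89, 2.26], [0.02, 2.5], [-1.34, 4.48], [0, 2.73], [-2.66, 2.66]. Speed limits (rad/s): [2.39, 2.39, 2.79, 3.14, 3.14, 3.14].

### API

Orientations are given as a rotation vector (axis times angle).
In Python, from plant import robot gives the robot as it stands. The module is installed in compiled form; this text tells all that it offers.
- The arm moves only by the shell command python3 -m jog 'ROWS' [FORCE]. ROWS is JSON, a list that holds one entry, the list of rows, each a list of 7 numbers: the turn, a rotation vector about the tool's x, y, z in degrees, then the shift along the tool's x, y, z in cm, then the finger opening in cm, from 0 to 9.3. A call has 1 to 5 rows; each row shifts and turns the commanded pose from where the row before left it, along the tool's axes as they then stand; what a row does not reach is not made up. A row lasts 1/12 s, in which the tool goes at most 41.7 mm and 7.16 degrees, less where a joint would pass 70% of its speed; a pose out of reach is approached as far as the arm can. A call is refused whole if a number of a shift passes 4.17 or a number of a turn 7.16, either way. A call with a gripper value outside its range is refused whole. The fingers move at their own pace and stop on an object; FORCE is the grip in N (left out, the last holds). Time passes only in rows, so rows that do not move let the fingers close. It gives the time, the measured TCP pose, the force and the opening at its end, in the units of the state.
- robot.read_state(): the state, without advancing time (a new reading comes with each control period).
- robot.read_camera(name): name is "side" or "top" or "wrist"; returns a dict with "img" (420x560x3 uint8, red, green, blue), "fx", "fy", "cx", "cy" (pixels), "extrinsics" (4x4, takes a point from camera to world coordinates). Camera axes: x right, y up, looking along -z (the intrinsics and any distortion apply to the point x, -y, -z); pixel columns grow to the right and rows downward; lengths in m; the calibration is good to about 2 mm. A picture is of the moment at which its call begins. There is no depth.
- robot.close_job(): hands the job in, once; it reports no verdict.
Trained networks look in a picture, given as the dict that the camera call returned (one of the last four; its "shot" number tells which), for a name from the list of things; names that differ only in an ending like _2 or _b are one class to them, and where a whole thing is asked for, a point or a joint stands for the part that bears it (a point fixed in the world has none). Each returns a list of dicts, best first, with "confidence" (0 to 1); they miss things now and then, are a little off and sometimes report something else, mostly with a low value. They report only what shows in the picture. A call takes as long as a camera call. They do not tell look-alikes from the thing itself.
- robot.masks_of(picture, label): "pixels" (420x560 bool, what is visible of it) and "point" ([column, row] in pixels, amid what is visible of it).
- robot.pinpoint(picture, label): "point" ([column, row] in pixels: a listed point, or the origin of a listed thing).
The state is a dict: "t": time; "q": joint angles; "dq": joint speeds; "joint_torque": joint torques, N m; "tool_pos": TCP position; "orientation": TCP orientation; "force": force on the tool from outside, world axes, zero at the start; "wrist_torque": the same for the moment, N m; "opening": finger opening in m.
Only numpy, scipy, OpenCV 4.12 (cv2) and the standard library are available. Lean on these libraries where they do the work, as an engineer would, in place of code of your own. Each camera call takes 0.05 s, during which the arm holds its last target. There are 200 camera calls.

### The job

Load the orbital shaker for the next run: put the large conical flask, the small conical flask, the small brown bottle and the beaker that stand on the left of the bench each into the spring clamp of its own size on the shaker platform. Press each one gently home so that it stands upright with its base on the clamp's plate, without tipping or dropping any glass, and let go.

Things in the scene. Friction and masses are not known exactly. Their poses are not given: they have to be found in the camera images.
- large_flask: Larger of the two conical glass flasks, 167 mm tall, bung on top. Base 81 mm across, cone up to 98 mm, neck 33 mm across from 103 to 135 mm above the base (grasp there, e.g. 133 mm up, so that the hand stays clear of the top), bung 47 mm across. 0.1 kg. Origin: centre of its underside, z up along its axis. Stands on the bench at the start, any yaw.
- small_flask: Smaller conical glass flask, 138 mm tall, bung on top. Base 65 mm across, cone up to 75 mm, neck 32 mm across from 75 to 112 mm above the base (grasp there, e.g. 105 mm up, so that the hand stays clear of the top), bung 38 mm across. 0.08 kg. Origin: centre of its underside, z up along its axis. Stands on the bench at the start, any yaw.
- bottle: Small brown bottle with white cap, 162 mm tall, near the flasks (a bigger brown bottle, 208 mm tall, at the back is not part of the job). Straight body 72 mm across; cap 42 mm across, from 136 to 162 mm above the base, fixed to it (grasp there). 0.5 kg. Origin: centre of its underside, z up along its axis. Stands on the bench at the start.
- beaker: Open glass beaker, 70 mm tall, wall 49 mm across, rim 53 mm across its x and 59 mm across its y axis. Grasp round the outside in any direction, just under the rim, 48 to 55 mm above the base. 0.04 kg. Origin: on its underside, z up; the wall's axis lies 3 mm from the origin along its own +y (away from the spout). Stands on the bench at the start.
- clamp_large_flask: Largest clamp, for the large flask: round plate 97 mm across, leaves 43 mm tall. Four sprung steel leaves (45 deg off its x, y) lean in and flare at the tips. Origin: centre of the plate's underside, on the platform, z up; the plate is 4 mm thick, so a seated vessel's origin is 4 mm above this. Mouth 98 mm across, narrowest 75 mm. The flask's base spreads the leaves on the way down: push with 5 to 10 N.
- clamp_small_flask: Middle-sized clamp with round plate 79 mm across, for the small flask; leaves 39 mm tall. Four sprung steel leaves (45 deg off its x, y) lean in and flare at the tips. Origin: centre of the plate's underside, on the platform, z up; the plate is 4 mm thick, so a seated vessel's origin is 4 mm above this. Mouth 80 mm across, narrowest 60 mm. The flask's base spreads the leaves on the way down: push with 5 to 10 N.
- clamp_bottle: Tallest clamp, the only one with a square plate (87 x 87 mm), for the bottle; leaves 64 mm tall. Four sprung steel leaves (45 deg off its x, y) lean in and flare at the tips. Origin: centre of the plate's underside, on the platform, z up; the plate is 4 mm thick, so a seated vessel's origin is 4 mm above this. Mouth 88 mm across, narrowest 70 mm, so the leaves grip the bottle's wall lightly.
- clamp_beaker: Smallest, lowest clamp, for the beaker: round plate 66 mm across, leaves 29 mm tall. Four sprung steel leaves (45 deg off its x, y) lean in and flare at the tips. Origin: centre of the plate's underside, on the platform, z up; the plate is 4 mm thick, so a seated vessel's origin is 4 mm above this. Mouth 64 mm across, narrowest 48 mm, so the leaves grip the beaker's wall lightly.
- shaker: Orbital shaker, switched off and fixed on the bench: white housing, flat square grey drilled platform 264 x 264 mm, its top 70 mm above the bench; low control panel (52 mm high) reaching 36 mm out in front of it. Origin: at bench height under the platform's centre; x away from the panel, z up. The four clamps stand on it 2 by 2, about 124 mm apart, in any order.
- covered_microscope: Bystander and obstacle: the put-away microscope between the vessels and the shaker, fixed. Its base covers x 0.51 to 0.77, y -0.02 to 0.18 m; its head (to 0.365 m high) comes forward to x = 0.48 m at y 0.04 to 0.12 m, 0.28 m up. Carry things past in front of it. The clamp arm of the retort stand hangs at x 0.65 to 0.71, y -0.18 to -0.12, 0.4 m up: keep clear.
There are look-alikes about, which are no part of the job. Leave any pink look-alike of the bottle alone.

How it is judged:
At the end, for the whole second after the job is handed in: Each of the four vessels stands in its own clamp (axis within 8 mm of the clamp's axis), its base down on the clamp's plate (origin 1 to 8 mm above the platform), upright within 5 degrees and at rest (horizontal distance between large_flask and clamp_large_flask below 0.008 m and z of large_flask in the frame of clamp_large_flask between 0.001 and 0.008 m and angle between each of large_flask, small_flask, bottle, beaker's own z axis and vertical below 0.09 rad and linear speed of each of large_flask, small_flask, bottle, beaker below 0.02 m/s and horizontal distance between small_flask and clamp_small_flask below 0.008 m and z of small_flask in the frame of clamp_small_flask between 0.001 and 0.008 m and horizontal distance between bottle and clamp_bottle below 0.008 m and z of bottle in the frame of clamp_bottle between 0.001 and 0.008 m and horizontal distance between beaker and clamp_beaker below 0.008 m and z of beaker in the frame of clamp_beaker between 0.001 and 0.008 m); the robot touches nothing.
It fails at once if one of the four vessels is tipped over (leaning more than 40 degrees) (angle between any of large_flask, small_flask, bottle, beaker's own z axis and vertical above 0.7 rad).
It fails at once if a vessel is dropped or slammed into its clamp (more than 100 N) (contact force between large_flask and clamp_large_flask above 100 N or contact force between small_flask and clamp_small_flask above 100 N or contact force between bottle and clamp_bottle above 100 N or contact force between beaker and clamp_beaker above 100 N).
It also fails if it takes over 128 s, if anything falls off the work surface, if the arm or the gripper's body presses on something with over 40 N, if the wrist force passes 120 N, or if a joint passes its speed limit or range.

## Working session

There is one attempt and no reset: what is moved stays moved. The work goes in short steps, Python scripts to look and compute and a shell command to move; the robot and the scene stay as the last step left them, time stands still between calls to the robot, and variables do not carry over. Pictures are saved under pics/ and viewed, on a budget of 14 in all, crops included, one or two more only if the job needs it, and the job is handed in when it is done.

```bash
mkdir -p pics
cat > h.py <<'E'
import numpy as np, cv2
from plant import robot
from scipy.spatial.transform import Rotation as R
def ray(pic,pt):
    d=np.array([(pt[0]-pic["cx"])/pic["fx"],-(pt[1]-pic["cy"])/pic["fy"],-1.])
    E=np.array(pic["extrinsics"]); return E[:3,3],E[:3,:3]@d
def atz(pic,pt,z):
    o,d=ray(pic,pt); return o+d*(z-o[2])/d[2]
def tri(rays):
    A=np.zeros((3,3));b=np.zeros(3)
    for o,d in rays:
        d=d/np.linalg.norm(d);P=np.eye(3)-np.outer(d,d);A+=P;b+=P@o
    p=np.linalg.solve(A,b)
    return p,[round(float(np.linalg.norm(np.cross(p-o,d/np.linalg.norm(d)))),4) for o,d in rays]
def proj(pic,p):
    E=np.array(pic["extrinsics"]); c=E[:3,:3].T@(np.array(p)-E[:3,3])
    return np.array([pic["cx"]+pic["fx"]*c[0]/-c[2],pic["cy"]-pic["fy"]*c[1]/-c[2]])
def save(pic,name): cv2.imwrite("pics/"+name,cv2.cvtColor(pic["img"],cv2.COLOR_RGB2BGR))
E
python3 - <<'E'
from h import *
np.set_printoptions(precision=3,suppress=True)
s=robot.read_state(); print(s["t"],s["tool_pos"],s["orientation"],s["opening"])
N=["large_flask","small_flask","bottle","beaker","clamp_large_flask","clamp_small_flask","clamp_bottle","clamp_beaker","shaker"]
for c in ["top","side"]:
    p=robot.read_camera(c); save(p,c+"0.png"); print(c,p["fx"],np.array(p["extrinsics"]), [k for k in p])
    for n in N:
        for d in robot.pinpoint(p,n):
            print(n,np.round(d["point"],1),round(d["confidence"],2),atz(p,d["point"],0.07 if 'clamp' in n else 0))
p=robot.read_camera("wrist"); print(np.array(p["extrinsics"])); save(p,"wrist0.png")
E
```

```text
0.0 [0.195 0.567 0.218] [-0.517 -3.098  0.003] 0.09266536339414201
top 492.8761984830538 [[ 0.234  0.943 -0.235  0.212]
 [-0.972  0.226 -0.061 -0.056]
 [-0.004  0.243  0.97   1.346]
 [ 0.     0.     0.     1.   ]] ['img', 'fx', 'fy', 'cx', 'cy', 'extrinsics', 'shot']
large_flask [376.7 238.5] 0.7 [ 0.526 -0.263  0.   ]
large_flask [205.6 191.8] 0.6 [0.546 0.235 0.   ]
large_flask [148.5 192.8] 0.6 [0.505 0.392 0.   ]
small_flask [150.4 195.6] 0.65 [0.498 0.384 0.   ]
bottle [224.1 241. ] 0.63 [0.421 0.147 0.   ]
bottle [187.3 233.1] 0.55 [0.418 0.252 0.   ]
beaker [146.  218.3] 0.93 [0.432 0.377 0.   ]
clamp_large_flask [352.5 244.1] 0.9 [ 0.48  -0.193  0.07 ]
clamp_small_flask [412.5 218.8] 0.93 [ 0.584 -0.335  0.07 ]
clamp_bottle [399.4 258.9] 0.95 [ 0.47 -0.32  0.07]
clamp_beaker [370.9 202. ] 0.55 [ 0.604 -0.219  0.07 ]
shaker [377.7 240. ] 0.81 [ 0.523 -0.267  0.   ]
side 503.5331883706597 [[ 0.606  0.71  -0.358  0.034]
 [-0.795  0.543 -0.27  -0.346]
 [ 0.003  0.448  0.894  1.286]
 [ 0.     0.     0.     1.   ]] ['img', 'fx', 'fy', 'cx', 'cy', 'extrinsics', 'shot']
large_flask [216.2 171.9] 0.56 [0.542 0.261 0.   ]
small_flask [177.3 160.4] 0.93 [ 0.502  0.38  -0.   ]
bottle [215.  226.5] 0.92 [0.404 0.148 0.   ]
bottle [187.9 201.4] 0.72 [0.417 0.262 0.   ]
beaker [159.5 173.8] 0.73 [0.435 0.391 0.   ]
beaker [177.1 157.2] 0.16 [0.51  0.389 0.   ]
clamp_large_flask [336.  269.5] 0.83 [ 0.479 -0.202  0.07 ]
clamp_small_flask [396.8 264.8] 0.67 [ 0.584 -0.319  0.07 ]
clamp_bottle [373.2 302.3] 0.9 [ 0.464 -0.324  0.07 ]
clamp_bottle [400.8 264.8] 0.72 [ 0.59  -0.327  0.07 ]
clamp_bottle [186.6 202.3] 0.47 [0.392 0.23  0.07 ]
clamp_beaker [361.9 233.8] 0.69 [ 0.603 -0.201  0.07 ]
shaker [362.2 280. ] 0.74 [ 0.522 -0.266  0.   ]
shaker [372.4 300.6] 0.69 [ 0.491 -0.319  0.   ]
[[ 0.324 -0.916 -0.235  0.131]
 [ 0.946  0.314  0.081  0.59 ]
 [ 0.    -0.249  0.969  0.385]
 [ 0.     0.     0.     1.   ]]
```

View pics/top0.png

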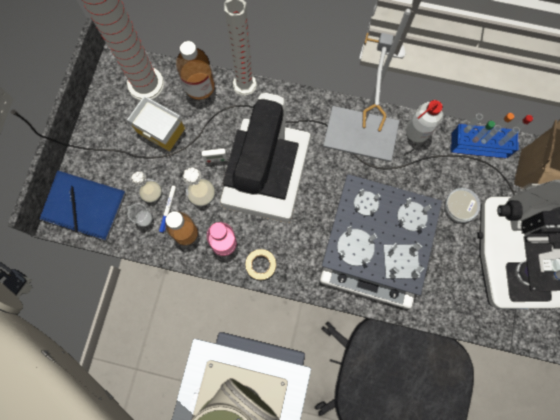

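View pics/side0.png

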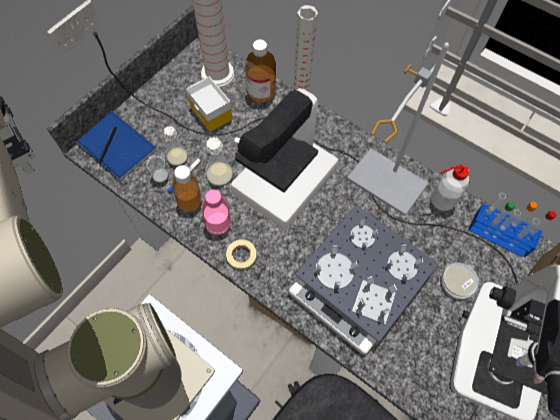

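Top view: beaker at (145,218), small flask (149,188), large flask (201,190), brown bottle (183,230), with the pink one at (222,240). Clamps: large (356,246), bottle (404,262), small (412,215), beaker (367,203). The side view agrees. I'll align the tool with the world axes and move in for a wrist view.

```bash
python3 -m jog '[[[0,0,-6.33,0,0,-1,9.3],[0,0,-6.33,0,0,-1,9.3],[0,0,-6.33,-2,-3,-2,9.3],[0,0,0,-2.5,-3.5,0,9.3],[0,0,0,-2.5,-3.5,0,9.3]]]'
python3 -m jog '[[[0,0,0,-2.5,-3.5,0,9.3],[0,0,0,-2.5,-3.5,0,9.3],[0,0,0,-2.5,-3.5,0,9.3],[0,0,0,-2,-3.5,0,9.3],[0,0,0,0,0,0,9.3]]]'
cat > look.py <<'E'
import sys
from h import *
np.set_printoptions(precision=3,suppress=True)
name=sys.argv[1]; z={'c':0.07,'v':0.0}
s=robot.read_state(); print(round(s["t"],2),np.array(s["tool_pos"]),np.array(s["orientation"]),np.array(s["force"]))
p=robot.read_camera("wrist"); save(p,name)
for n in sys.argv[2:]:
    for d in robot.pinpoint(p,n)[:3]:
        print(n,np.round(d["point"],1),round(d["confidence"],2),atz(p,d["point"],0.07 if 'clamp' in n else 0))
E
python3 look.py w1.png large_flask small_flask bottle beaker
```

```text
t: 1.47
tool_pos: [0.2603, 0.4675, 0.26]
orientation: [-0.006, 3.14, 0.003]
force: [1.4, 0.0, -0.4]
opening: 0.093
t: 1.88
tool_pos: [0.3561, 0.3257, 0.2589]
orientation: [0.008, 3.14, -0.003]
force: [-0.2, 0.1, 0.5]
opening: 0.0933
1.88 [0.356 0.326 0.259] [ 0.008  3.14  -0.003] [-0.174  0.054  0.51 ]
large_flask [233.8 297.6] 0.69 [0.543 0.244 0.   ]
small_flask [324.5 280. ] 0.94 [0.513 0.386 0.   ]
bottle [159.  220.6] 0.81 [0.416 0.14  0.   ]
bottle [236.  219.2] 0.64 [0.414 0.254 0.   ]
beaker [323.  231.2] 0.89 [0.433 0.382 0.   ]
```

View pics/w1.png

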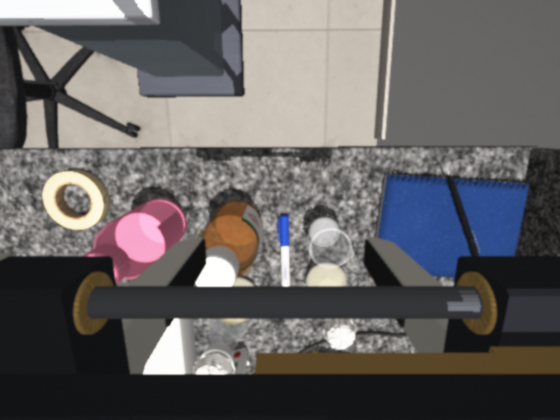

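The wrist view shows the bottle cap at about (216,268), the beaker rim at (330,247), the small flask's bung at (341,335) and the large flask's bung at (215,365). I'll turn these into positions at the known heights.

Run:
```python
from h import *
np.set_printoptions(precision=4,suppress=True)
p=robot.read_camera("wrist"); print(robot.read_state()["tool_pos"])
print("cap",atz(p,(216,268),.16),"beaker rim",atz(p,(330,247),.07),"sf",atz(p,(341,335),.138),"lf",atz(p,(215,365),.167))
t=robot.read_camera("top"); s=robot.read_camera("side")
for n in ["bottle","beaker","small_flask","large_flask"]:
    for c,q in (("w",p),("t",t),("s",s)):
        for d in robot.masks_of(q,n)[:2]:
            m=d["pixels"]; r,c2=np.nonzero(m); print(n,c,np.round(d["point"]),round(d["confidence"],2),m.sum(),c2.min(),c2.max(),r.min(),r.max(), np.round([*proj(q,(.415,.256,.16))]))
```

```text
[0.3519 0.3321 0.2586]
cap [0.4111 0.2666 0.16  ] beaker rim [0.4252 0.389  0.07  ] sf [0.5013 0.3941 0.138 ] lf [0.5148 0.2615 0.167 ]
bottle w [136. 238.] 0.97 4634 83 181 201 282 [205. 272.]
bottle w [227. 240.] 0.72 3801 193 257 203 286 [205. 272.]
bottle t [222. 235.] 0.63 759 206 236 223 255 [174. 221.]
bottle t [182. 229.] 0.62 859 165 197 211 245 [174. 221.]
bottle s [212. 212.] 0.92 1010 202 230 190 234 [180. 175.]
bottle s [185. 191.] 0.86 1029 172 201 166 212 [180. 175.]
beaker w [321. 247.] 0.74 1801 302 348 220 271 [205. 272.]
beaker t [138. 208.] 0.69 78 128 144 204 210 [174. 221.]
beaker s [158. 168.] 0.66 381 148 168 156 181 [180. 175.]
small_flask w [327. 327.] 0.77 1512 300 349 268 352 [205. 272.]
small_flask t [145. 188.] 0.63 572 132 160 172 202 [174. 221.]
small_flask s [174. 151.] 0.87 569 164 187 127 165 [180. 175.]
small_flask s [401. 264.] 0.28 772 387 422 245 280 [180. 175.]
large_flask w [216. 345.] 0.92 2063 185 248 280 374 [205. 272.]
large_flask s [217. 164.] 0.65 912 206 232 138 185 [180. 175.]
```

```bash
python3 -m jog '[[[0,0,0,-2.2,-2.5,1.5,9.3],[0,0,0,-2.1,-2.5,1.5,9.3],[0,0,0,-2.1,-2.5,1.5,9.3],[0,0,0,0,0,1,9.3],[0,0,0,0,0,0,9.3]]]'
python3 -m jog '[[[0,0,0,0,0,0,9.3],[0,0,0,0,0,0,9.3],[0,0,0,0,0,0,9.3]]]'
python3 look.py w2.png large_flask small_flask bottle beaker
```

```text
t: 3.3
tool_pos: [0.4161, 0.2543, 0.2009]
orientation: [-0.004, -3.138, 0.003]
force: [-1.3, -0.0, -0.1]
opening: 0.0925
t: 3.55
tool_pos: [0.4167, 0.2572, 0.2049]
orientation: [-0.003, 3.14, 0.002]
force: [0.1, -0.1, -0.4]
opening: 0.0929
3.55 [0.417 0.257 0.205] [-0.003  3.14   0.002] [ 0.056 -0.098 -0.449]
large_flask [276.6 277. ] 0.62 [0.54  0.247 0.   ]
bottle [191.  190.4] 0.83 [0.422 0.141 0.   ]
bottle [279.9 188. ] 0.8 [0.418 0.251 0.   ]
beaker [381.4 197.3] 0.62 [0.43  0.379 0.   ]
```

View pics/w2.png

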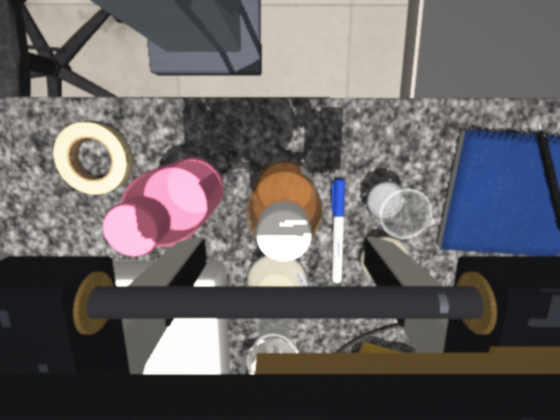

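Bottle cap top centre at about (284,231), beaker rim at (405,213).

Run:
```python
from h import *
np.set_printoptions(precision=4,suppress=True)
p=robot.read_camera("wrist"); T=np.array(robot.read_state()["tool_pos"]);print(T)
print("cap",atz(p,(284,231),.162),"beaker rim",atz(p,(405,213),.07), "fingertip axis px",proj(p,T),proj(p,T+[0,0,-.043]))
m=max([d for d in robot.masks_of(p,"bottle") if abs(d["point"][0]-285)<30],key=lambda d:d["confidence"])["pixels"]
r,c=np.nonzero(m);print(c.min(),c.max(),r.min(),r.max())
```

```text
[0.4167 0.2565 0.204 ]
cap [0.4193 0.2561 0.162 ] beaker rim [0.4308 0.3806 0.07  ] fingertip axis px [284.6523 249.6713] [284.599  227.0781]
246 323 161 260
```

```bash
python3 -m jog '[[[0,0,0,-0.2,0,1.5,9.3],[0,0,0,0,0,2.5,9.3],[0,0,0,0,0,2.4,9.3],[0,0,0,0,0,1,9.3],[0,0,0,0,0,0,9.3]]]' 30
python3 -m jog '[[[0,0,0,0,0,0,3],[0,0,0,0,0,0,3],[0,0,0,0,0,0,3],[0,0,0,0,0,0,3],[0,0,0,0,0,0,3]]]' 30
python3 -m jog '[[[0,0,0,0,0,0,3],[0,0,0,0,0,0,3],[0,0,0,0,0,0,3]]]' 30
```

```text
t: 4.32
tool_pos: [0.4167, 0.2551, 0.1267]
orientation: [0.001, -3.137, 0.004]
force: [0.0, 0.2, 0.6]
opening: 0.0929
t: 4.73
tool_pos: [0.4194, 0.2564, 0.1307]
orientation: [-0.001, 3.14, 0.001]
force: [-0.8, -0.4, 0.3]
opening: 0.0642
t: 4.98
tool_pos: [0.4188, 0.2561, 0.1298]
orientation: [-0.001, 3.141, 0.0]
force: [-0.4, -0.2, -0.5]
opening: 0.0446
```

```bash
python3 -m jog '[[[0,0,0,0,0,0,3],[0,0,0,0,0,0,3],[0,0,0,0,0,-0.5,3],[0,0,0,0,0,-1.5,3],[0,0,0,0,0,-2.5,3]]]' 40
python3 -m jog '[[[0,0,0,0,0,-3,3],[0,0,0,0,0,-3.5,3],[0,0,0,0,0,-3.5,3],[0,0,0,0.5,0,-2.5,3],[0,0,0,1.5,-1,0,3]]]'
python3 -m jog '[[[0,0,0,2,-2,0,3],[0,0,0,2,-3,0,3],[0,0,0,1,-3.5,0,3],[0,0,0,0,-3.5,0,3],[0,0,0,0,-3.5,0,3]]]'
python3 -m jog '[[[0,0,0,0,-3.5,0,3],[0,0,0,0,-3.5,0,3],[0,0,0,0,-3.5,0,3],[0,0,0,0,-3.5,0,3],[0,0,0,0,-3.5,0,3]]]'
python3 -m jog '[[[0,0,0,0,-3.5,0,3],[0,0,0,0,-3.5,0,3],[0,0,0,0,-3.5,0,3],[0,0,0,-1,-3,0,3],[0,0,0,-1.5,-2,0,3]]]'
python3 -m jog '[[[0,0,0,-1,-1,0,3],[0,0,0,0,0,0,3],[0,0,0,0,0,0,3],[0,0,0,0,0,0,3]]]'
python3 look.py w3.png clamp_large_flask clamp_bottle clamp_beaker clamp_small_flask bottle
```

```text
t: 5.4
tool_pos: [0.416, 0.2547, 0.1713]
orientation: [0.001, -3.134, 0.006]
force: [-0.4, 0.6, -5.5]
opening: 0.0414
t: 5.82
tool_pos: [0.4012, 0.2475, 0.3058]
orientation: [-0.001, 3.134, 0.006]
force: [0.3, 0.2, -4.7]
opening: 0.0413
t: 6.23
tool_pos: [0.3475, 0.0899, 0.2992]
orientation: [0.004, -3.141, 0.0]
force: [0.9, 0.5, -5.3]
opening: 0.0412
t: 6.65
tool_pos: [0.3479, -0.0855, 0.2992]
orientation: [0.001, -3.141, -0.0]
force: [1.4, 0.5, -6.1]
opening: 0.0417
t: 7.07
tool_pos: [0.3726, -0.2418, 0.299]
orientation: [-0.004, -3.14, 0.0]
force: [0.0, 1.2, -5.6]
opening: 0.0413
t: 7.4
tool_pos: [0.3835, -0.2483, 0.2991]
orientation: [0.001, -3.14, -0.002]
force: [0.0, 0.2, -5.2]
opening: 0.0415
7.4 [ 0.383 -0.248  0.299] [ 0.001 -3.14  -0.002] [ 0.045  0.241 -5.217]
clamp_bottle [227.2 239.8] 0.92 [ 0.462 -0.327  0.07 ]
clamp_beaker [312.  323.9] 0.8 [ 0.595 -0.207  0.07 ]
clamp_small_flask [229.7 320.7] 0.68 [ 0.59 -0.33  0.07]
bottle [282.7 199.9] 0.97 [ 0.421 -0.251  0.   ]
bottle [532.4 198.1] 0.88 [0.418 0.143 0.   ]
```

View pics/w3.png

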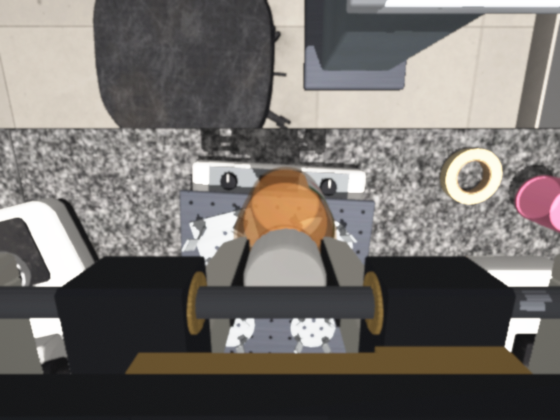

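The held bottle hides the middle of the view. The square plate shows at about (215,240), left of it. One step forward should show it clear of the fingers.

```bash
python3 -m jog '[[[0,0,0,-2,0.5,-1,3],[0,0,0,-2,0.8,-1,3],[0,0,0,0,0,0,3],[0,0,0,0,0,0,3],[0,0,0,0,0,0,3]]]'
python3 look.py w4.png clamp_large_flask clamp_bottle clamp_beaker clamp_small_flask
python3 -c "
import cv2;i=cv2.imread('pics/w4.png')[150:400,120:420];cv2.imwrite('pics/w4c.png',cv2.resize(i,None,fx=2.4,fy=2.4,interpolation=cv2.INTER_CUBIC))"
```

```text
t: 8.12
tool_pos: [0.4238, -0.2357, 0.3195]
orientation: [0.002, -3.141, 0.0]
force: [-0.2, -0.4, -5.3]
opening: 0.0413
8.12 [ 0.424 -0.236  0.319] [ 0.002 -3.141  0.   ] [-0.218 -0.448 -5.271]
clamp_bottle [217.5 210.6] 0.82 [ 0.466 -0.331  0.07 ]
```

View pics/w4c.png

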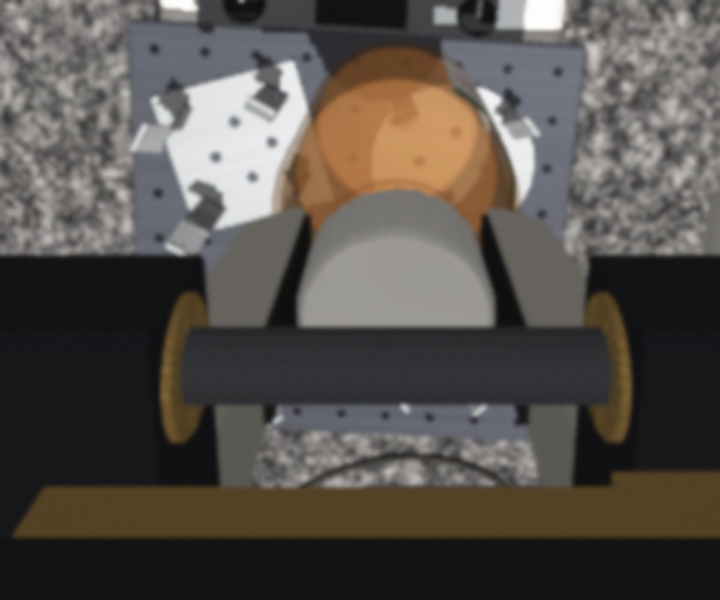

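Run:
```python
from h import *
np.set_printoptions(precision=4,suppress=True)
p=robot.read_camera("wrist"); print(robot.read_state()["tool_pos"])
f=lambda x,y,z:atz(p,(120+x/2.4,150+y/2.4),z)
print("CB",f(243.75,149.25,.074),f(243,146,.074))
a=f(130,22,.07);b=f(583,47,.07);print(a,b,np.linalg.norm(a-b)); d=(b-a)/np.linalg.norm(b-a); n=np.array([d[1],-d[0],0]);c=(a+b)/2+.132*n;print("centre",c,"dir",n)
for sx,sy in ((-1,-1),(-1,1),(1,-1),(1,1)): print(sx,sy,c+.062*(sx*n+sy*d))
```

```text
[ 0.4236 -0.236   0.3194]
CB [ 0.4669 -0.3249  0.074 ] [ 0.4649 -0.3253  0.074 ]
[ 0.3932 -0.3865  0.07  ] [ 0.4073 -0.1285  0.07  ] 0.2583659708338788
centre [ 0.532  -0.2647  0.07  ] dir [ 0.9985 -0.0544  0.    ]
-1 -1 [ 0.4668 -0.3232  0.07  ]
-1 1 [ 0.4735 -0.1994  0.07  ]
1 -1 [ 0.5906 -0.33    0.07  ]
1 1 [ 0.5973 -0.2062  0.07  ]
```

```bash
python3 -m jog '[[[0,0,0,-1.4,-2.9,0,3],[0,0,0,-1.4,-2.9,0,3],[0,0,0,-1.5,-3,0,3],[0,0,0,0,0,2,3],[0,0,0,0,0,2,3]]]'
python3 -m jog '[[[0,0,0,0,0,0.5,3],[0,0,0,0,0,0.5,3],[0,0,0,0,0,0,3],[0,0,0,0,0,0,3]]]'
python3 -m jog '[[[0,0,0,0,0,0.6,3],[0,0,0,0,0,0.6,3],[0,0,0,0,0,0.6,3]]]'
python3 -m jog '[[[0,0,0,0,0,0.6,3],[0,0,0,0,0,0.6,3],[0,0,0,0,0,0,3]]]'
```

```text
t: 8.83
tool_pos: [0.4677, -0.3262, 0.2792]
orientation: [0.002, 3.141, -0.001]
force: [-0.6, 0.8, -5.7]
opening: 0.0415
t: 9.17
tool_pos: [0.4672, -0.3239, 0.2708]
orientation: [-0.001, 3.141, -0.001]
force: [-0.2, 0.2, -4.8]
opening: 0.0414
t: 9.42
tool_pos: [0.4674, -0.324, 0.252]
orientation: [-0.001, 3.14, -0.002]
force: [-0.1, 0.6, -6.1]
opening: 0.0414
t: 9.67
tool_pos: [0.4663, -0.3234, 0.2375]
orientation: [0.001, -3.139, -0.003]
force: [-0.9, -0.3, -5.9]
opening: 0.0416
```

```bash
python3 -m jog '[[[0,0,0,0,0,0.6,3],[0,0,0,0,0,0.6,3],[0,0,0,0,0,0.6,3],[0,0,0,0,0,0.5,3],[0,0,0,0,0,0,3]]]'
python3 -m jog '[[[0,0,0,0,0,0.4,3],[0,0,0,0,0,0.3,3],[0,0,0,0,0,0.3,3],[0,0,0,0,0,0,3]]]'
```

```text
t: 10.08
tool_pos: [0.4665, -0.3234, 0.2148]
orientation: [0.001, -3.14, -0.002]
force: [-1.0, 0.2, -6.1]
opening: 0.0413
t: 10.42
tool_pos: [0.4668, -0.3237, 0.2059]
orientation: [0.001, -3.141, -0.001]
force: [-1.7, 0.4, -6.8]
opening: 0.0413
```

```bash
python3 -m jog '[[[0,0,0,0,0,0.15,3],[0,0,0,0,0,0.1,3],[0,0,0,0,0,0,3]]]'
python3 -m jog '[[[0,0,0,0,0,0.1,3],[0,0,0,0,0,0.1,3],[0,0,0,0,0,0,3],[0,0,0,0,0,0,3]]]'
```

```text
t: 10.67
tool_pos: [0.4673, -0.324, 0.2046]
orientation: [-0.001, 3.141, -0.001]
force: [-1.4, 0.5, -2.4]
opening: 0.0413
t: 11.0
tool_pos: [0.468, -0.3245, 0.2044]
orientation: [-0.001, 3.139, -0.003]
force: [-3.5, 0.0, 6.4]
opening: 0.0418
```

```bash
python3 -m jog '[[[0,0,0,0,0,-0.1,9.3],[0,0,0,0,0,0,9.3],[0,0,0,0,0,0,9.3],[0,0,0,0,0,0,9.3],[0,0,0,0,0,-0.5,9.3]]]'
python3 -m jog '[[[0,0,0,0,0,-1.5,9.3],[0,0,0,0,0,-2.5,9.3],[0,0,0,0,0,-2.5,9.3],[0,0,0,0,0,-1,9.3],[0,0,0,1,0.5,0,9.3]]]'
python3 -m jog '[[[0,0,0,2,1,0,9.3],[0,0,0,3,2,0,9.3],[0,0,0,3,2.5,0,9.3],[0,0,0,1,3,0,9.3],[0,0,0,0,0,0,9.3]]]'
python3 - <<'E'
from h import *
np.set_printoptions(precision=4,suppress=True)
robot.read_state
for c in ("wrist","top","side"):
    p=robot.read_camera(c); save(p,c+"5.png"); print(c,proj(p,(.4665,-.324,.236)),proj(p,(.4665,-.324,.074)))
    for n in ("clamp_beaker","clamp_small_flask","clamp_large_flask","bottle"):
        for d in robot.pinpoint(p,n)[:2]: print(n,np.round(d["point"],1),round(d["confidence"],2),atz(p,d["point"],0.07))
print(robot.read_state()["tool_pos"],robot.read_state()["t"])
E
```

```text
t: 11.42
tool_pos: [0.4667, -0.3234, 0.2071]
orientation: [0.001, -3.14, -0.002]
force: [-0.5, 0.1, -0.3]
opening: 0.0701
t: 11.83
tool_pos: [0.459, -0.3202, 0.2868]
orientation: [-0.001, 3.137, -0.006]
force: [0.3, 0.1, -0.1]
opening: 0.0926
t: 12.25
tool_pos: [0.3653, -0.2307, 0.2831]
orientation: [-0.002, 3.141, 0.002]
force: [-1.0, 0.5, -1.1]
opening: 0.0933
wrist [171.0197 342.8476] [214.7955 260.7148]
clamp_beaker [300.3 342.3] 0.69 [ 0.5971 -0.2073  0.07  ]
clamp_small_flask [215.6 336.3] 0.66 [ 0.5869 -0.3305  0.07  ]
clamp_large_flask [306.8 268.9] 0.94 [ 0.4803 -0.2001  0.07  ]
bottle [526.4 208.1] 0.82 [0.3943 0.0829 0.07  ]
bottle [211.9 260. ] 0.73 [ 0.4673 -0.3288  0.07  ]
top [418.4566 250.2055] [401.1545 260.5152]
clamp_beaker [368.4 206.8] 0.96 [ 0.5893 -0.2148  0.07  ]
clamp_beaker [412.8 217.5] 0.62 [ 0.5878 -0.3349  0.07  ]
clamp_small_flask [411.9 217.8] 0.57 [ 0.5865 -0.3328  0.07  ]
clamp_large_flask [353.4 242.7] 0.89 [ 0.4845 -0.195   0.07  ]
bottle [369.2 204.8] 0.72 [ 0.5952 -0.2158  0.07  ]
bottle [221.8 240.8] 0.61 [0.4089 0.1423 0.07  ]
side [387.1104 279.7133] [374.0695 301.0005]
clamp_small_flask [399.2 264.5] 0.63 [ 0.5885 -0.3236  0.07  ]
clamp_large_flask [333.3 270.6] 0.6 [ 0.4723 -0.1986  0.07  ]
bottle [372.2 300.5] 0.63 [ 0.4662 -0.3196  0.07  ]
bottle [179.5 160.5] 0.61 [0.4797 0.3356 0.07  ]
[ 0.3671 -0.234   0.2831] 13.0
```

View pics/wrist5.png

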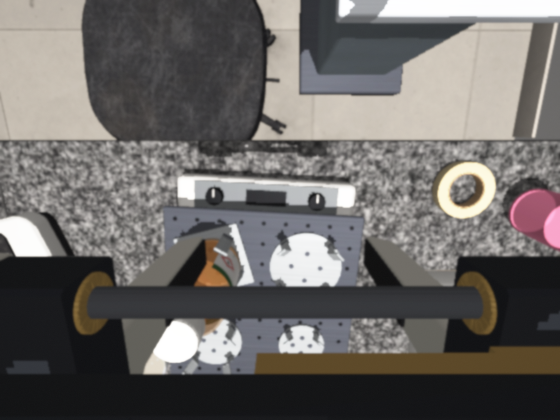

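Bottle is upright in its clamp: cap at (173,343), predicted (171,343). Next I'll look at the other three clamps with the hand empty.

```bash
python3 -m jog '[[[0,0,0,-3,-0.6,-2,9.3],[0,0,0,-3.5,-0.7,0,9.3],[0,0,0,-3.5,-0.7,0,9.3],[0,0,0,-3.5,-0.7,0,9.3],[0,0,0,-3.5,-0.7,0,9.3]]]'
python3 -m jog '[[[0,0,0,-1,0,0,9.3],[0,0,0,0,0,0,9.3],[0,0,0,0,0,0,9.3],[0,0,0,0,0,0,9.3]]]'
python3 look.py w6.png clamp_large_flask clamp_beaker clamp_small_flask bottle
python3 -c "
import cv2;i=cv2.imread('pics/w6.png')[80:300,110:430];cv2.imwrite('pics/w6c.png',cv2.resize(i,None,fx=2.5,fy=2.5,interpolation=cv2.INTER_CUBIC))"
```

```text
t: 13.42
tool_pos: [0.5388, -0.268, 0.303]
orientation: [-0.001, 3.141, -0.0]
force: [-0.6, -0.3, 1.3]
opening: 0.0932
t: 13.75
tool_pos: [0.5464, -0.2678, 0.3033]
orientation: [0.001, -3.141, 0.0]
force: [0.1, 0.7, -0.2]
opening: 0.093
13.75 [ 0.546 -0.268  0.303] [ 0.001 -3.141  0.   ] [ 0.087  0.686 -0.186]
clamp_large_flask [338.5 132.4] 0.96 [ 0.481 -0.199  0.07 ]
clamp_beaker [331.5 219.3] 0.63 [ 0.597 -0.203  0.07 ]
clamp_small_flask [236.6 217.2] 0.85 [ 0.594 -0.334  0.07 ]
bottle [236.5 119.7] 0.66 [ 0.463 -0.34   0.   ]
```

View pics/w6c.png

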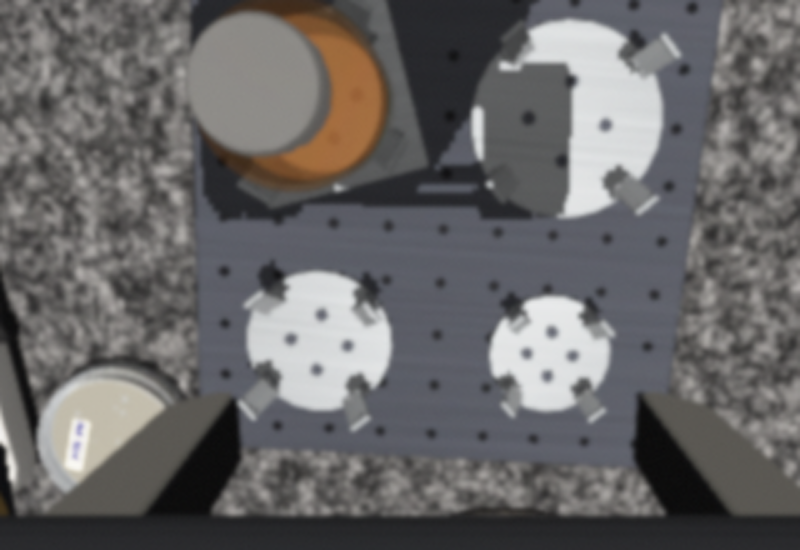

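Run:
```python
from h import *
np.set_printoptions(precision=4,suppress=True)
p=robot.read_camera("wrist"); print(robot.read_state()["tool_pos"])
f=lambda x,y:atz(p,(110+(x)/2.5,80+(y)/2.5),.074)
for n,c in (("CL",(566.7,120)),("CS",(319,341.5)),("CBk",(549.7,353.6))): print(n,f(*c))
print("cap",atz(p,(110+258/2.5,80+82/2.5),.236))
```

```text
[ 0.5466 -0.268   0.3039]
CL [ 0.4756 -0.2023  0.074 ]
CS [ 0.5923 -0.3322  0.074 ]
CBk [ 0.5991 -0.2062  0.074 ]
cap [ 0.466 -0.321  0.236]
```

```bash
python3 -m jog '[[[0,0,0,2,0.5,0,9.3],[0,0,0,4,1,0,9.3],[0,0,0,4,1.5,0,9.3],[0,0,0,4,2,0,9.3],[0,0,0,3,3,0,9.3]]]'
python3 -m jog '[[[0,0,0,1.5,3.5,0,9.3],[0,0,0,0,4,0,9.3],[0,0,0,0,4,0,9.3],[0,0,0,0,4,0,9.3],[0,0,0,0,4,0,9.3]]]'
python3 -m jog '[[[0,0,0,0,4,0,9.3],[0,0,0,0,4,0,9.3],[0,0,0,0,4,0,9.3],[0,0,0,0,4,0,9.3],[0,0,0,0,4,0,9.3]]]'
python3 -m jog '[[[0,0,0,0,4,1,9.3],[0,0,0,-1,4,2,9.3],[0,0,0,-2,4,2.5,9.3],[0,0,0,-2,3,3,9.3],[0,0,0,-2,1.4,1,9.3]]]'
python3 -m jog '[[[0,0,0,0,0,0,9.3],[0,0,0,0,0,0,9.3],[0,0,0,0,0,0,9.3],[0,0,0,0,0,0,9.3]]]'
python3 look.py w7.png beaker small_flask
python3 -c "
import cv2;i=cv2.imread('pics/w7.png')[80:360,170:430];cv2.imwrite('pics/w7c.png',cv2.resize(i,None,fx=2.1,fy=2.1,interpolation=cv2.INTER_CUBIC))"
```

```text
t: 14.47
tool_pos: [0.3788, -0.1905, 0.3027]
orientation: [-0.002, -3.141, 0.001]
force: [-0.7, 0.0, 1.3]
opening: 0.0932
t: 14.88
tool_pos: [0.3654, 0.0062, 0.3037]
orientation: [0.001, 3.139, -0.0]
force: [0.9, 0.0, 0.1]
opening: 0.0931
t: 15.3
tool_pos: [0.3654, 0.2067, 0.3037]
orientation: [-0.001, 3.14, 0.001]
force: [1.2, -0.8, 0.2]
opening: 0.093
t: 15.72
tool_pos: [0.4274, 0.3566, 0.2141]
orientation: [0.005, -3.138, 0.002]
force: [0.9, -0.7, -0.2]
opening: 0.0931
t: 16.05
tool_pos: [0.4292, 0.354, 0.2197]
orientation: [-0.0, 3.14, 0.002]
force: [-0.6, -0.4, -0.2]
opening: 0.0929
16.05 [0.429 0.354 0.22 ] [-0.     3.14   0.002] [-0.577 -0.444 -0.181]
beaker [304.1 186. ] 0.9 [0.431 0.379 0.   ]
beaker [306.1 245.5] 0.56 [0.513 0.384 0.   ]
small_flask [308.7 244.6] 0.84 [0.512 0.387 0.   ]
```

View pics/w7c.png

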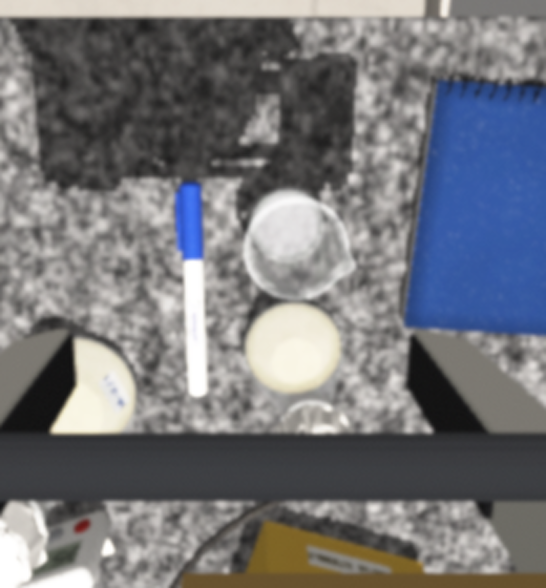

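Run:
```python
from h import *
np.set_printoptions(precision=4,suppress=True)
p=robot.read_camera("wrist"); print(robot.read_state()["tool_pos"])
f=lambda x,y,z:atz(p,(170+(x)/2.1,80+(y)/2.1),z)
print("rim",f(296,246,.07),"base",f(288,225,0.002),"sf base",f(293.5,348,.005),"lf",f(95,385,.01), "bung", f(316,425,.138))
```

```text
[0.4293 0.3542 0.2195]
rim [0.4306 0.3824 0.07  ] base [0.4323 0.3834 0.002 ] sf base [0.5117 0.3882 0.005 ] lf [0.535 0.261 0.01 ] bung [0.4944 0.3866 0.138 ]
```

Rim centre and base centre agree on about (0.431, 0.383), and the spout points to +y. Going down on it.

```bash
python3 -m jog '[[[0,0,0,-0.1,1.4,2,9.3],[0,0,0,-0.1,1.4,3,9.3],[0,0,0,0,0,3,9.3],[0,0,0,0,0,2,9.3],[0,0,0,0,0,0,9.3]]]' 12
python3 -m jog '[[[0,0,0,0,0,2,9.3],[0,0,0,0,0,2,9.3],[0,0,0,0,0,2,9.3],[0,0,0,0,0,1.5,9.3],[0,0,0,0,0,0.8,9.3]]]' 12
python3 -m jog '[[[0,0,0,0,0,0,9.3],[0,0,0,0,0,0.2,6.5],[0,0,0,0,0,0,6.5],[0,0,0,0,0,0,6.5],[0,0,0,0,0,0,6.5]]]' 12
```

```text
t: 16.67
tool_pos: [0.4281, 0.3803, 0.113]
orientation: [0.001, -3.135, 0.007]
force: [-0.6, -0.8, -1.2]
opening: 0.0933
t: 17.08
tool_pos: [0.4309, 0.382, 0.0349]
orientation: [0.0, -3.141, 0.0]
force: [-1.1, 0.3, 0.1]
opening: 0.0932
t: 17.5
tool_pos: [0.4318, 0.3829, 0.0343]
orientation: [-0.001, 3.14, 0.002]
force: [-1.2, 0.1, -0.1]
opening: 0.0708
```

```bash
python3 -m jog '[[[0,0,0,0,0,0,5.5],[0,0,0,0,0,0,4.5],[0,0,0,0,0,0,4.5],[0,0,0,0,0,0,4.5],[0,0,0,0,0,0,4.5]]]' 12
python3 -m jog '[[[0,0,0,0,0,0,4.5],[0,0,0,0,0,0,4.5],[0,0,0,0,0,0,4.5]]]' 12
```

```text
t: 17.92
tool_pos: [0.4313, 0.3824, 0.0333]
orientation: [-0.001, 3.141, 0.0]
force: [-0.5, 0.3, 2.9]
opening: 0.0541
t: 18.17
tool_pos: [0.4313, 0.3825, 0.0333]
orientation: [-0.001, 3.141, 0.0]
force: [-0.3, -1.4, 4.7]
opening: 0.0543
```

Stopped at 54 mm instead of 49, with some upward force. I'll check with a picture.

```bash
python3 look.py w8.png beaker; python3 -c "
import cv2,sys
sys.path.insert(0,'.')
i=cv2.imread('pics/w8.png')[120:360,180:400]
cv2.imwrite('pics/w8c.png',cv2.resize(i,None,fx=2.4,fy=2.4,interpolation=cv2.INTER_CUBIC))"
```

```text
18.17 [0.431 0.382 0.033] [-0.001  3.141  0.   ] [-0.328 -1.376  4.713]
beaker [286.5 232.1] 0.62 [0.432 0.384 0.   ]
```

View pics/w8c.png

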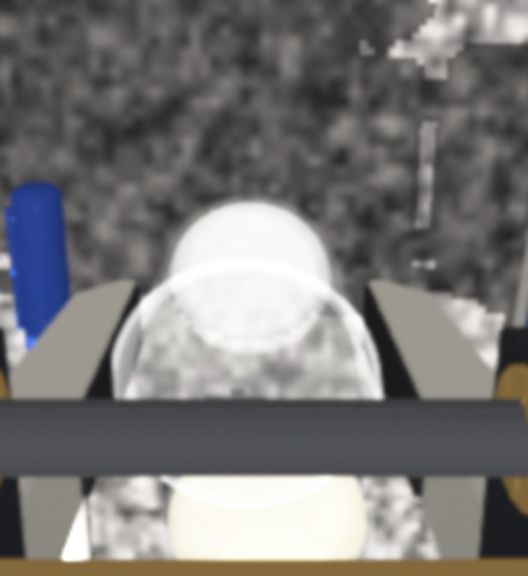

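```bash
python3 -m jog '[[[0,0,0,0,0,0,6.5],[0,0,0,0,0,0,6.5],[0,0,0,0,0,0.4,6.5],[0,0,0,0,0,0,6.5],[0,0,0,0,0,0,5.5]]]' 12
python3 -m jog '[[[0,0,0,0,0,0,4.5],[0,0,0,0,0,0,4.5],[0,0,0,0,0,0,4.5],[0,0,0,0,0,0,4.5],[0,0,0,0,0,0,4.5]]]' 12
```

```text
t: 18.68
tool_pos: [0.4304, 0.382, 0.0281]
orientation: [0.001, -3.14, 0.001]
force: [-1.3, -0.1, 0.3]
opening: 0.0614
t: 19.1
tool_pos: [0.431, 0.3824, 0.029]
orientation: [-0.001, 3.142, 0.0]
force: [-0.2, 1.1, -0.8]
opening: 0.0541
```

```bash
python3 -m jog '[[[0,0,0,0,0,0,4.5],[0,0,0,0,0,-0.3,4.5],[0,0,0,0,0,-0.7,4.5],[0,0,0,0,0,-1,4.5],[0,0,0,0,0,0,4.5]]]' 12
python3 -m jog '[[[0,0,0,0,0,0,4.5],[0,0,0,0,0,0,4.5]]]'; python3 look.py w9.png beaker
python3 -c "
import cv2
i=cv2.imread('pics/w9.png')[120:360,180:400]
cv2.imwrite('pics/w9c.png',cv2.resize(i,None,fx=2.4,fy=2.4,interpolation=cv2.INTER_CUBIC))"
```

```text
t: 19.52
tool_pos: [0.4325, 0.3834, 0.052]
orientation: [-0.001, 3.139, 0.004]
force: [0.3, 0.4, -0.1]
opening: 0.0537
t: 19.68
tool_pos: [0.4313, 0.3825, 0.0494]
orientation: [-0.001, 3.141, 0.001]
force: [-0.2, 0.7, -1.0]
opening: 0.054
19.68 [0.431 0.383 0.049] [-0.001  3.141  0.001] [-0.236  0.71  -0.951]
beaker [287.8 236.6] 0.9 [0.441 0.385 0.   ]
```

View pics/w9c.png

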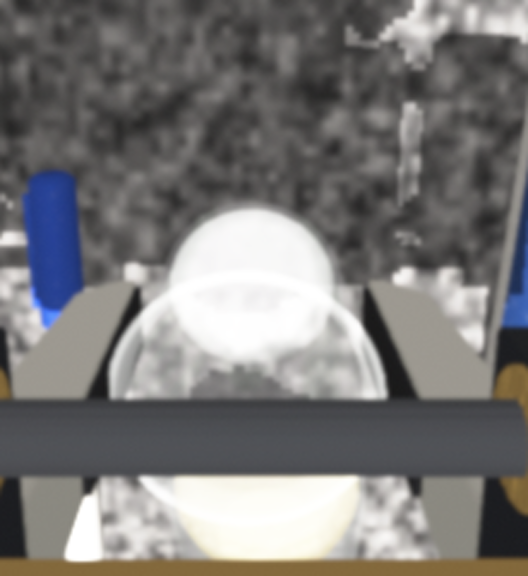

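```bash
python3 - <<'E'
from h import *
np.set_printoptions(precision=4,suppress=True)
p=robot.read_camera("wrist"); print(robot.read_state()["tool_pos"],"base",atz(p,(180+250/2.4,120+282/2.4),.020))
E
python3 -m jog '[[[0,0,0,0,0,-2,4.5],[0,0,0,0,0,-3,4.5],[0,0,0,0,0,-4,4.5],[0,0,0,0.5,0,-4,4.5],[0,0,0,1,-1,-3,4.5]]]' 15
python3 -m jog '[[[0,0,0,1.5,-2,-1,4.5],[0,0,0,2,-3,0,4.5],[0,0,0,2,-4,0,4.5],[0,0,0,1,-4,0,4.5],[0,0,0,0,-4,0,4.5]]]'
python3 -m jog '[[[0,0,0,0,-4,0,4.5],[0,0,0,0,-4,0,4.5],[0,0,0,0,-4,0,4.5],[0,0,0,0,-4,0,4.5],[0,0,0,0,-4,0,4.5]]]'
python3 -m jog '[[[0,0,0,0,-4,0,4.5],[0,0,0,0,-4,0,4.5],[0,0,0,0,-4,0,4.5],[0,0,0,-1,-4,0,4.5],[0,0,0,-2,-2.8,0,4.5]]]'
python3 -m jog '[[[0,0,0,-3,-1,0,4.5],[0,0,0,-4,-0.5,0,4.5],[0,0,0,-4,-0.5,0,4.5],[0,0,0,-4,0,0,4.5],[0,0,0,-4,0,0,4.5]]]'
python3 -m jog '[[[0,0,0,-2,0,0,4.5],[0,0,0,0,0,0,4.5],[0,0,0,0,0,0,4.5],[0,0,0,0,0,0,4.5]]]'
```

```text
[0.4307 0.3821 0.0486] base [0.4336 0.3818 0.02  ]
t: 20.25
tool_pos: [0.4168, 0.3735, 0.2122]
orientation: [-0.001, 3.139, 0.003]
force: [1.1, 0.3, 0.8]
opening: 0.0537
t: 20.67
tool_pos: [0.3504, 0.2041, 0.2185]
orientation: [0.005, -3.141, 0.0]
force: [0.8, -0.5, 0.2]
opening: 0.0535
t: 21.08
tool_pos: [0.352, 0.0034, 0.2189]
orientation: [-0.002, 3.141, -0.0]
force: [1.6, -0.2, 0.8]
opening: 0.0536
t: 21.5
tool_pos: [0.3815, -0.1864, 0.219]
orientation: [0.003, 3.141, -0.002]
force: [0.6, 0.4, 0.8]
opening: 0.0533
t: 21.92
tool_pos: [0.5743, -0.2031, 0.218]
orientation: [-0.001, -3.141, -0.0]
force: [0.2, -0.3, -0.5]
opening: 0.0536
t: 22.25
tool_pos: [0.592, -0.2027, 0.2183]
orientation: [0.001, -3.14, -0.001]
force: [-0.9, -0.1, 0.3]
opening: 0.0537
```

```bash
python3 -m jog '[[[0,0,0,-0.6,-0.3,1.5,4.5],[0,0,0,0,0,2.5,4.5],[0,0,0,0,0,2.5,4.5],[0,0,0,0,0,1.2,4.5],[0,0,0,0,0,0,4.5]]]'
python3 -m jog '[[[0,0,0,0,0,0,4.5],[0,0,0,0,0,0,4.5],[0,0,0,0,0,0,4.5]]]'
python3 look.py w10.png beaker clamp_beaker
python3 -c "
import cv2
i=cv2.imread('pics/w10.png')[120:400,150:410]
cv2.imwrite('pics/w10c.png',cv2.resize(i,None,fx=2.1,fy=2.1,interpolation=cv2.INTER_CUBIC))"
```

```text
t: 22.67
tool_pos: [0.5957, -0.205, 0.1373]
orientation: [-0.0, -3.135, -0.004]
force: [-0.5, 0.3, -1.0]
opening: 0.0539
t: 22.92
tool_pos: [0.5998, -0.2064, 0.1442]
orientation: [-0.001, 3.139, -0.002]
force: [0.0, -0.1, 0.3]
opening: 0.0536
22.92 [ 0.6   -0.206  0.144] [-0.001  3.139 -0.002] [ 0.047 -0.061  0.31 ]
beaker [287.  238.5] 0.67 [ 0.646 -0.204  0.   ]
clamp_beaker [285.5 211.9] 0.81 [ 0.597 -0.206  0.07 ]
```

View pics/w10c.png

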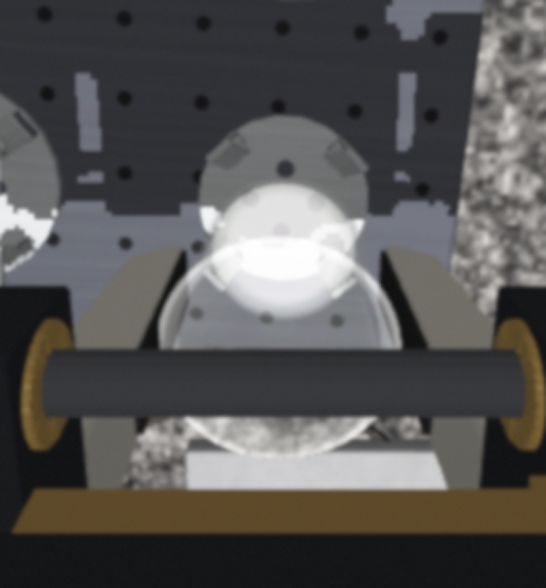

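Run:
```python
from h import *
np.set_printoptions(precision=4,suppress=True)
p=robot.read_camera("wrist"); print(robot.read_state()["tool_pos"],robot.read_state()["t"])
f=lambda x,y,z:atz(p,(150+x/2.1,120+y/2.1),z)
print("base",f(284,250,.115),"plate",f(284.5,199,.074),f(200,199,.074),f(369,199,.074),"front",f(284.5,114,.074))
```

```text
[ 0.5994 -0.206   0.1431] 23.1167
base [ 0.6034 -0.2059  0.115 ] plate [ 0.5978 -0.2056  0.074 ] [ 0.5978 -0.2382  0.074 ] [ 0.5977 -0.1731  0.074 ] front [ 0.5649 -0.2057  0.074 ]
```

```bash
python3 -m jog '[[[0,0,0,0.35,0,0.7,4.5],[0,0,0,0,0,0.6,4.5],[0,0,0,0,0,0,4.5],[0,0,0,0,0,0,4.5]]]'
python3 -m jog '[[[0,0,0,0,0,0.5,4.5],[0,0,0,0,0,0.5,4.5],[0,0,0,0,0,0.5,4.5],[0,0,0,0,0,0,4.5]]]'
python3 -m jog '[[[0,0,0,0,0,0.4,4.5],[0,0,0,0,0,0.3,4.5],[0,0,0,0,0,0.2,4.5],[0,0,0,0,0,0,4.5],[0,0,0,0,0,0,4.5]]]'
```

```text
t: 23.45
tool_pos: [0.5945, -0.2055, 0.1277]
orientation: [0.001, -3.14, -0.001]
force: [0.2, -0.3, -0.6]
opening: 0.0532
t: 23.78
tool_pos: [0.5945, -0.2055, 0.1122]
orientation: [0.001, -3.14, -0.001]
force: [0.4, 0.0, 0.2]
opening: 0.0537
t: 24.2
tool_pos: [0.5952, -0.2058, 0.1048]
orientation: [0.001, -3.141, -0.0]
force: [0.0, -0.9, -0.4]
opening: 0.0536
```

```bash
python3 -m jog '[[[0,0,0,0,0,0.15,4.5],[0,0,0,0,0,0,4.5],[0,0,0,0,0,0,4.5]]]'
python3 -m jog '[[[0,0,0,0,0,0.15,4.5],[0,0,0,0,0,0.1,4.5],[0,0,0,0,0,0,4.5],[0,0,0,0,0,0,4.5]]]'
```

```text
t: 24.45
tool_pos: [0.5953, -0.2058, 0.1035]
orientation: [-0.001, 3.142, -0.0]
force: [1.0, -0.5, -0.1]
opening: 0.0536
t: 24.78
tool_pos: [0.5964, -0.2061, 0.1024]
orientation: [-0.001, 3.139, -0.001]
force: [0.4, -0.1, 5.1]
opening: 0.0535
```

```bash
python3 -m jog '[[[0,0,0,0,0,0,9.3],[0,0,0,0,0,0,9.3],[0,0,0,0,0,0,9.3],[0,0,0,0,0,0,9.3],[0,0,0,0,0,-0.5,9.3]]]'
python3 -m jog '[[[0,0,0,0,0,-1.5,9.3],[0,0,0,0,0,-3,9.3],[0,0,0,0,0,-4,9.3],[0,0,0,0.5,0,-4,9.3],[0,0,0,1.5,0,-2,9.3]]]'
python3 -m jog '[[[0,0,0,3,0,0,9.3],[0,0,0,4,0.5,0,9.3],[0,0,0,0,0,0,9.3],[0,0,0,0,0,0,9.3],[0,0,0,0,0,0,9.3]]]'
python3 look.py w11.png beaker clamp_small_flask; python3 -c "
import cv2
i=cv2.imread('pics/w11.png')[120:400,110:430]
cv2.imwrite('pics/w11c.png',cv2.resize(i,None,fx=2.1,fy=2.1,interpolation=cv2.INTER_CUBIC))"
```

```text
t: 25.2
tool_pos: [0.5943, -0.2054, 0.1045]
orientation: [0.001, -3.139, -0.002]
force: [0.2, -0.2, 0.2]
opening: 0.0822
t: 25.62
tool_pos: [0.5774, -0.2063, 0.257]
orientation: [-0.002, 3.135, -0.004]
force: [1.1, -0.6, 1.6]
opening: 0.0929
t: 26.03
tool_pos: [0.5056, -0.2011, 0.2518]
orientation: [-0.0, 3.14, -0.001]
force: [0.3, -0.1, -0.3]
opening: 0.0928
26.03 [ 0.506 -0.201  0.252] [-0.     3.14  -0.001] [ 0.272 -0.148 -0.345]
beaker [280.7 266.1] 0.81 [ 0.635 -0.207  0.   ]
clamp_small_flask [180.5 255.9] 0.58 [ 0.588 -0.33   0.07 ]
clamp_small_flask [285.2 168. ] 0.21 [ 0.48  -0.201  0.07 ]
```

View pics/w11c.png

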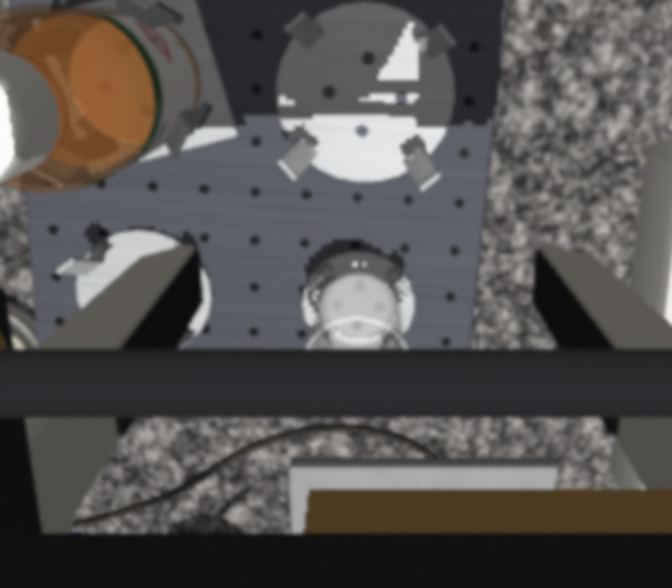

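Beaker stands in its clamp, base at (358,308) on the plate centred at about (358,302). On to the small flask.

```bash
python3 -m jog '[[[0,0,0,3,1,0,9.3],[0,0,0,4,1.5,0,9.3],[0,0,0,4,2,0,9.3],[0,0,0,3,3,0,9.3],[0,0,0,1,4,0,9.3]]]'
python3 -m jog '[[[0,0,0,0,4,0,9.3],[0,0,0,0,4,0,9.3],[0,0,0,0,4,0,9.3],[0,0,0,0,4,0,9.3],[0,0,0,0,4,0,9.3]]]'
python3 -m jog '[[[0,0,0,0,4,0,9.3],[0,0,0,0,4,0,9.3],[0,0,0,0,4,0,9.3],[0,0,0,0,4,0,9.3],[0,0,0,0,4,0,9.3]]]'
python3 -m jog '[[[0,0,0,-2,4,0,9.3],[0,0,0,-3,3,0,9.3],[0,0,0,-3,1,0,9.3],[0,0,0,-2,0,0,9.3],[0,0,0,0,0,0,9.3]]]'
python3 -m jog '[[[0,0,0,0,0,0,9.3],[0,0,0,0,0,0,9.3],[0,0,0,0,0,0,9.3]]]'
cat > sf.py <<'E'
import sys
from h import *
np.set_printoptions(precision=4,suppress=True)
n=sys.argv[1]; p=robot.read_camera("wrist"); save(p,sys.argv[2]); T=robot.read_state(); print(T["t"],np.array(T["tool_pos"]))
for d in robot.pinpoint(p,n)[:3]: print("pin",np.round(d["point"],1),round(d["confidence"],2),atz(p,d["point"],0))
for d in robot.masks_of(p,n)[:2]:
    m=d["pixels"].astype(np.uint8); r,c=np.nonzero(m); print("mask",round(d["confidence"],2),c.min(),c.max(),r.min(),r.max(),[(int(y),int(c[r==y].min()),int(c[r==y].max())) for y in range(r.min(),r.max()+1,8)])
E
python3 sf.py small_flask w12.png
```

```text
t: 26.6
tool_pos: [0.3575, -0.0889, 0.2511]
orientation: [-0.004, -3.141, 0.001]
force: [0.4, 0.6, -0.4]
opening: 0.093
t: 27.02
tool_pos: [0.3597, 0.114, 0.2519]
orientation: [-0.001, 3.14, 0.0]
force: [0.8, -0.8, -0.2]
opening: 0.0933
t: 27.43
tool_pos: [0.3593, 0.3148, 0.2513]
orientation: [-0.003, 3.141, 0.001]
force: [0.5, -0.4, 0.6]
opening: 0.093
t: 27.85
tool_pos: [0.4603, 0.3895, 0.2494]
orientation: [0.001, -3.141, 0.002]
force: [0.6, 1.4, 0.1]
opening: 0.093
t: 28.1
tool_pos: [0.4567, 0.3887, 0.2511]
orientation: [0.001, -3.141, -0.0]
force: [-0.3, -0.1, 0.2]
opening: 0.0931
28.15 [0.4566 0.3886 0.2513]
```

```bash
python3 sf.py small_flask w12.png; python3 -c "
import cv2
i=cv2.imread('pics/w12.png')[120:400,150:410]
cv2.imwrite('pics/w12c.png',cv2.resize(i,None,fx=2.1,fy=2.1,interpolation=cv2.INTER_CUBIC))"
```

```text
28.3 [0.4568 0.3886 0.2515]
pin [281.2 219.7] 0.92 [0.5132 0.3838 0.    ]
mask 0.87 261 306 198 270 [(198, 278, 289), (206, 265, 301), (214, 261, 305), (222, 261, 306), (230, 263, 303), (238, 270, 297), (246, 267, 299), (254, 266, 300), (262, 270, 297), (270, 284, 286)]
```

View pics/w12c.png

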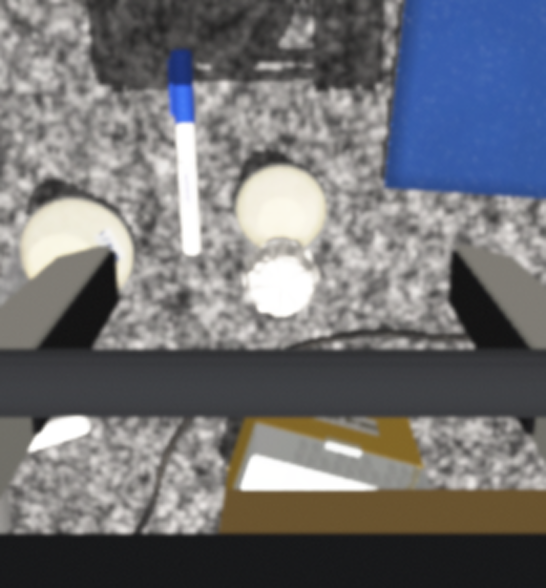

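Run:
```python
from h import *
np.set_printoptions(precision=4,suppress=True)
p=robot.read_camera("wrist"); print(robot.read_state()["tool_pos"])
f=lambda x,y,z:atz(p,(150+x/2.1,120+y/2.1),z)
print("base",f(281.5,209,.005),f(281.5,165,.004)+[.0325,0,0],"bung",f(281,284,.136),"lf",f(76.5,252,.006),f(76.5,197,.006)+[.0405,0,0])
```

```text
[0.457  0.3886 0.2513]
base [0.5116 0.3879 0.005 ] [0.5138 0.3878 0.004 ] bung [0.51   0.3878 0.136 ] lf [0.5423 0.2469 0.006 ] [0.5436 0.2501 0.006 ]
```

```bash
python3 -m jog '[[[0,0,0,-2.7,-0.05,0,9.3],[0,0,0,-2.7,-0.05,2,9.3],[0,0,0,0,0,3,9.3],[0,0,0,0,0,3,9.3],[0,0,0,0,0,3,9.3]]]' 20
python3 -m jog '[[[0,0,0,0,0,2.5,9.3],[0,0,0,0,0,2,9.3],[0,0,0,0,0,1,8],[0,0,0,0,0,0,5],[0,0,0,0,0,0,2.5]]]' 20
python3 -m jog '[[[0,0,0,0,0,0,2.5],[0,0,0,0,0,0,2.5],[0,0,0,0,0,0,2.5],[0,0,0,0,0,0,2.5],[0,0,0,0,0,0,2.5]]]' 20
python3 -m jog '[[[0,0,0,0,0,0,2.5],[0,0,0,0,0,0,2.5],[0,0,0,0,0,0,2.5]]]' 25
```

```text
t: 28.87
tool_pos: [0.5118, 0.3875, 0.14]
orientation: [0.0, 3.141, 0.001]
force: [0.5, 0.8, -0.2]
opening: 0.0929
t: 29.28
tool_pos: [0.5112, 0.3876, 0.0864]
orientation: [0.001, -3.141, 0.0]
force: [-0.5, 0.7, 1.6]
opening: 0.0774
t: 29.7
tool_pos: [0.5116, 0.3879, 0.0868]
orientation: [-0.001, 3.141, 0.001]
force: [0.1, 0.2, 1.1]
opening: 0.0442
t: 29.95
tool_pos: [0.5114, 0.3877, 0.0863]
orientation: [-0.001, 3.141, 0.0]
force: [-0.6, -0.0, 3.5]
opening: 0.0354
```

```bash
python3 -m jog '[[[0,0,0,0,0,0,2.5],[0,0,0,0,0,0,2.5],[0,0,0,0,0,0,2.5]]]' 25
python3 -m jog '[[[0,0,0,0,0,-0.5,2.5],[0,0,0,0,0,-1,2.5],[0,0,0,0,0,-1,2.5],[0,0,0,0,0,0,2.5],[0,0,0,0,0,0,2.5]]]' 25
```

```text
t: 30.2
tool_pos: [0.5115, 0.3877, 0.0863]
orientation: [-0.001, 3.141, 0.0]
force: [-0.1, -0.3, 4.1]
opening: 0.0357
t: 30.62
tool_pos: [0.5121, 0.3882, 0.1126]
orientation: [-0.001, 3.139, 0.002]
force: [0.3, -0.7, -1.0]
opening: 0.0353
```

```bash
python3 sf.py small_flask w13.png
python3 -m jog '[[[0,0,0,0,0,-2,2.5],[0,0,0,0,0,-3.5,2.5],[0,0,0,0.5,0,-4,2.5],[0,0,0,1.5,0,-4,2.5],[0,0,0,3,0,-4,2.5]]]' 25
python3 -m jog '[[[0,0,0,4,-1,0,2.5],[0,0,0,4,-2,0,2.5],[0,0,0,2,-3.5,0,2.5],[0,0,0,0.2,-4,0,2.5],[0,0,0,0,-4,0,2.5]]]'
python3 -m jog '[[[0,0,0,0,-4,0,2.5],[0,0,0,0,-4,0,2.5],[0,0,0,0,-4,0,2.5],[0,0,0,0,-4,0,2.5],[0,0,0,0,-4,0,2.5]]]'
python3 -m jog '[[[0,0,0,0,-4,0,2.5],[0,0,0,0,-4,0,2.5],[0,0,0,0,-4,0,2.5],[0,0,0,0,-4,0,2.5],[0,0,0,-1,-4,0,2.5]]]'
python3 -m jog '[[[0,0,0,-3,-3,0,2.5],[0,0,0,-4,-1,0,2.5],[0,0,0,-4,0,0,2.5],[0,0,0,-2.5,-0.5,0,2.5],[0,0,0,0,0,0,2.5]]]'
```

```text
30.6667 [0.5116 0.3878 0.1117]
pin [283.2 211.3] 0.62 [0.519  0.3869 0.    ]
pin [136.7 234.8] 0.15 [0.5428 0.2443 0.    ]
t: 31.18
tool_pos: [0.4674, 0.387, 0.2801]
orientation: [0.002, 3.141, 0.0]
force: [0.6, 0.7, -0.5]
opening: 0.0354
t: 31.6
tool_pos: [0.3656, 0.2432, 0.2778]
orientation: [0.006, -3.141, 0.0]
force: [0.9, -1.1, -1.5]
opening: 0.0357
t: 32.02
tool_pos: [0.3668, 0.0423, 0.2781]
orientation: [-0.002, 3.141, -0.0]
force: [1.3, -0.4, -0.1]
opening: 0.0352
t: 32.43
tool_pos: [0.3764, -0.1582, 0.2784]
orientation: [0.0, 3.141, -0.0]
force: [-0.8, 1.8, -0.7]
opening: 0.0354
t: 32.85
tool_pos: [0.5149, -0.2008, 0.2754]
orientation: [0.002, -3.139, -0.003]
force: [0.6, -0.6, -0.1]
opening: 0.0355Traceback (most recent call last):
  File "sf.py", line 7, in <module>
    m=d["pixels"].astype(np.uint8); r,c=np.nonzero(m); print("mask",round(d["confidence"],2),c.min(),c.max(),r.min(),r.max(),[(int(y),int(c[r==y].min()),int(c[r==y].max())) for y in range(r.min(),r.max()+1,8)])
                                                                                                                                          ~~~~~~~~~~~^^
    return umr_minimum(a, axis, None, out, keepdims, initial, where)
ValueError: zero-size array to reduction operation minimum which has no identity
```

```bash
python3 -m jog '[[[0,0,0,-1.5,-2.5,0,2.5],[0,0,0,-2.2,-3.7,0,2.5],[0,0,0,-2.2,-3.7,0,2.5],[0,0,0,-2,-3.2,0,2.5],[0,0,0,0,0,0,2.5]]]'
python3 -m jog '[[[0,0,0,0,0,2.5,2.5],[0,0,0,0,0,2.5,2.5],[0,0,0,0,0,0,2.5],[0,0,0,0,0,0,2.5],[0,0,0,0,0,0,2.5]]]'
python3 - <<'E'
from h import *
np.set_printoptions(precision=4,suppress=True)
p=robot.read_camera("wrist"); T=np.array(robot.read_state()["tool_pos"]); print(T); save(p,"w14.png")
zb=T[2]-.0863
for d in robot.pinpoint(p,"small_flask"): print("pin",np.round(d["point"],1),round(d["confidence"],2),atz(p,d["point"],zb))
for d in robot.masks_of(p,"small_flask")[:2]:
    r,c=np.nonzero(d["pixels"]); print(round(d["confidence"],2),c.min(),c.max(),r.min(),r.max(),"front edge+R",atz(p,((c.min()+c.max())/2,r.min()),zb+.003)+[.0325,0,0])
for d in robot.pinpoint(p,"clamp_small_flask"): print("clamp",np.round(d["point"],1),round(d["confidence"],2),atz(p,d["point"],.07))
E
```

```text
t: 33.27
tool_pos: [0.5901, -0.3339, 0.2726]
orientation: [-0.004, -3.136, -0.003]
force: [0.3, -1.1, -2.0]
opening: 0.0353
t: 33.68
tool_pos: [0.5898, -0.3289, 0.2298]
orientation: [-0.001, 3.141, -0.001]
force: [1.3, -0.7, 0.2]
opening: 0.0356
[ 0.5903 -0.3292  0.2308]
pin [280.9 211.3] 0.59 [ 0.5893 -0.3323  0.1445]
0.95 246 323 175 323 front edge+R [ 0.5899 -0.3292  0.1475]
```

```bash
python3 -m jog '[[[0,0,0,-0.15,-0.25,1.5,2.5],[0,0,0,0,0,1.5,2.5],[0,0,0,0,0,0,2.5],[0,0,0,0,0,0,2.5]]]'
python3 -m jog '[[[0,0,0,0,0,0.6,2.5],[0,0,0,0,0,0.6,2.5],[0,0,0,0,0,0,2.5]]]' 30
python3 -m jog '[[[0,0,0,0,0,0.5,2.5],[0,0,0,0,0,0.5,2.5],[0,0,0,0,0,0,2.5],[0,0,0,0,0,0,2.5]]]'
```

```text
t: 34.22
tool_pos: [0.5905, -0.3311, 0.1965]
orientation: [0.001, -3.139, -0.003]
force: [1.2, 0.5, -0.1]
opening: 0.0355
t: 34.47
tool_pos: [0.5911, -0.3313, 0.1852]
orientation: [0.001, -3.141, -0.001]
force: [0.2, 1.0, -0.6]
opening: 0.0354
t: 34.8
tool_pos: [0.5911, -0.3315, 0.1758]
orientation: [0.001, -3.141, -0.001]
force: [0.1, -0.2, -0.1]
opening: 0.0353
```

```bash
python3 -m jog '[[[0,0,0,0,0,0.4,2.5],[0,0,0,0,0,0.4,2.5],[0,0,0,0,0,0,2.5],[0,0,0,0,0,0,2.5]]]'
python3 -m jog '[[[0,0,0,0,0,0.3,2.5],[0,0,0,0,0,0.2,2.5],[0,0,0,0,0,0,2.5],[0,0,0,0,0,0,2.5]]]'
```

```text
t: 35.13
tool_pos: [0.591, -0.3314, 0.1676]
orientation: [0.001, -3.141, -0.001]
force: [1.0, 0.1, -0.3]
opening: 0.0353
t: 35.47
tool_pos: [0.5911, -0.3315, 0.1629]
orientation: [0.001, -3.141, -0.001]
force: [1.2, 0.6, -1.6]
opening: 0.0352
```

```bash
python3 -m jog '[[[0,0,0,0,0,0.2,2.5],[0,0,0,0,0,0.1,2.5],[0,0,0,0,0,0,2.5],[0,0,0,0,0,0,2.5]]]'
python3 -m jog '[[[0,0,0,0,0,0.15,2.5],[0,0,0,0,0,0,2.5],[0,0,0,0,0,0,2.5]]]'
```

```text
t: 35.8
tool_pos: [0.5915, -0.3316, 0.1605]
orientation: [-0.001, 3.141, -0.0]
force: [0.2, -0.2, -0.1]
opening: 0.0351
t: 36.05
tool_pos: [0.5922, -0.3319, 0.1603]
orientation: [-0.001, 3.139, -0.002]
force: [1.4, 1.2, 5.1]
opening: 0.0352
```

```bash
python3 -m jog '[[[0,0,0,0,0,0.1,2.5],[0,0,0,0,0,0,2.5],[0,0,0,0,0,0,2.5]]]'
python3 - <<'E'
from h import *
np.set_printoptions(precision=4,suppress=True)
p=robot.read_camera("wrist"); T=np.array(robot.read_state()["tool_pos"]); print(T,robot.read_state()["force"]); save(p,"w15.png")
for d in robot.pinpoint(p,"small_flask")[:2]: print("pin",np.round(d["point"],1),round(d["confidence"],2),atz(p,d["point"],.074))
for d in robot.pinpoint(p,"clamp_small_flask")[:2]: print("clamp",np.round(d["point"],1),round(d["confidence"],2),atz(p,d["point"],.07))
E
```

```text
t: 36.3
tool_pos: [0.5926, -0.332, 0.1603]
orientation: [-0.001, 3.138, -0.003]
force: [-0.8, 1.1, 9.0]
opening: 0.0352
[ 0.5926 -0.332   0.1603] [1.0367 2.406  7.7839]
pin [284.7 212.8] 0.86 [ 0.5939 -0.3322  0.074 ]
```

```bash
python3 -m jog '[[[0,0,0,0,0,-0.1,9.3],[0,0,0,0,0,0,9.3],[0,0,0,0,0,0,9.3],[0,0,0,0,0,0,9.3],[0,0,0,0,0,-0.5,9.3]]]'
python3 -m jog '[[[0,0,0,0,0,-1.5,9.3],[0,0,0,0,0,-3,9.3],[0,0,0,0,0,-4,9.3],[0,0,0,0.5,0.5,-3,9.3],[0,0,0,2,2,0,9.3]]]'
python3 -m jog '[[[0,0,0,2.5,3,0,9.3],[0,0,0,2.5,3,0,9.3],[0,0,0,2,3,0,9.3],[0,0,0,0,0,0,9.3],[0,0,0,0,0,0,9.3]]]'
cat > chk.py <<'E'
from h import *
import sys
np.set_printoptions(precision=4,suppress=True)
C=dict(bottle=(.4665,-.324),beaker=(.599,-.206),small_flask=(.592,-.332),large_flask=(.4756,-.2023))
p=robot.read_camera("wrist"); T=robot.read_state(); print(T["t"],np.array(T["tool_pos"])); save(p,sys.argv[1])
for n in sys.argv[2:]:
    print(n,"want",np.array(C[n]),"proj base",proj(p,(*C[n],.074)))
    for d in robot.pinpoint(p,n)[:2]: print("  pin",np.round(d["point"],1),round(d["confidence"],2),atz(p,d["point"],.074))
E
python3 chk.py w16.png small_flask beaker bottle
```

```text
t: 36.87
tool_pos: [0.5905, -0.3311, 0.1621]
orientation: [0.001, -3.139, -0.003]
force: [-0.1, 0.1, 0.1]
opening: 0.0638
t: 37.28
tool_pos: [0.5697, -0.3099, 0.2876]
orientation: [0.001, 3.131, -0.012]
force: [0.0, -0.5, 1.8]
opening: 0.0923
t: 37.7
tool_pos: [0.4955, -0.2153, 0.2793]
orientation: [-0.003, 3.141, -0.001]
force: [-0.4, 0.1, 0.6]
opening: 0.0932
37.75 [ 0.4963 -0.2164  0.2795]
small_flask want [ 0.592 -0.332] proj base [196.4923 258.4134]
beaker want [ 0.599 -0.206] proj base [291.5421 263.5163]
  pin [288.1 263.9] 0.68 [ 0.5996 -0.2106  0.074 ]
bottle want [ 0.4665 -0.324 ] proj base [195.8467 163.1733]
  pin [194.3 162.6] 0.72 [ 0.4658 -0.3258  0.074 ]
  pin [536.4 123.4] 0.59 [0.4187 0.0822 0.074 ]
```

```bash
python3 -m jog '[[[0,0,0,3,1.5,0,9.3],[0,0,0,4,2,0,9.3],[0,0,0,4,3,0,9.3],[0,0,0,2.5,4,0,9.3],[0,0,0,0,4,0,9.3]]]'
python3 -m jog '[[[0,0,0,0,4,0,9.3],[0,0,0,0,4,0,9.3],[0,0,0,0,4,0,9.3],[0,0,0,0,4,0,9.3],[0,0,0,0,4,0,9.3]]]'
python3 -m jog '[[[0,0,0,0,4,0,9.3],[0,0,0,0,4,0,9.3],[0,0,0,0,3,0,9.3],[0,0,0,-2,1,0,9.3],[0,0,0,-4,0,0,9.3]]]'
python3 -m jog '[[[0,0,0,-4,0,0,9.3],[0,0,0,-3,0,0,9.3],[0,0,0,0,0,0,9.3],[0,0,0,0,0,0,9.3],[0,0,0,0,0,0,9.3]]]'
python3 - <<'E'
from h import *
np.set_printoptions(precision=4,suppress=True)
t=robot.read_camera("top")
for z in (.05,.1,.2): print("knob",atz(t,(203,153),z),atz(t,(225,155),z))
p=robot.read_camera("wrist"); T=np.array(robot.read_state()["tool_pos"]); print(T); save(p,"w17.png")
print("proj base",proj(p,(.5425,.248,0)),"bung",proj(p,(.5425,.248,.167)))
for d in robot.pinpoint(p,"large_flask")[:2]: print("pin",np.round(d["point"],1),round(d["confidence"],2),atz(p,d["point"],0))
for d in robot.masks_of(p,"large_flask")[:1]:
    r,c=np.nonzero(d["pixels"]); print(round(d["confidence"],2),c.min(),c.max(),r.min(),r.max(),"front+R",atz(p,((c.min()+c.max())/2,r.min()),.005)+[.0405,0,0])
cv2.imwrite("pics/w17c.png",cv2.cvtColor(cv2.resize(p["img"][120:400,150:410],None,fx=2.1,fy=2.1,interpolation=cv2.INTER_CUBIC),cv2.COLOR_RGB2BGR))
E
```

```text
t: 38.32
tool_pos: [0.3713, -0.0835, 0.2791]
orientation: [-0.006, -3.141, 0.001]
force: [0.7, 0.7, -0.2]
opening: 0.0931
t: 38.73
tool_pos: [0.3739, 0.1189, 0.2795]
orientation: [0.001, 3.14, 0.0]
force: [1.5, -0.4, -0.3]
opening: 0.0931
t: 39.15
tool_pos: [0.4327, 0.241, 0.2795]
orientation: [0.01, -3.142, -0.002]
force: [-0.3, -0.7, 1.4]
opening: 0.0929
t: 39.57
tool_pos: [0.5036, 0.2371, 0.2783]
orientation: [-0.0, -3.14, 0.001]
force: [-0.4, -0.2, -0.7]
opening: 0.0934
knob [0.6403 0.2612 0.05  ] [0.6489 0.1998 0.05  ]
knob [0.6238 0.2489 0.1   ] [0.632  0.1899 0.1   ]
knob [0.5907 0.2244 0.2   ] [0.5983 0.1702 0.2   ]
[0.503  0.2374 0.2792]
proj base [291.7142 203.8409] bung [295.6645 243.7339]
pin [291.1 201.9] 0.67 [0.5395 0.2471 0.    ]
0.69 264 319 178 259 front+R [0.5429 0.2473 0.005 ]
```

View pics/w17c.png

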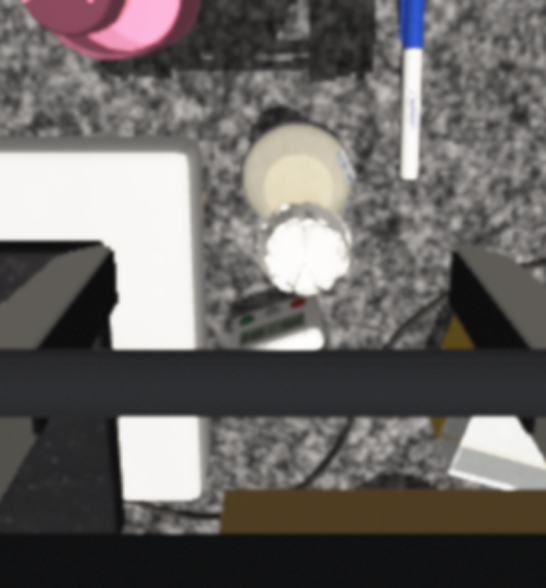

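```bash
python3 -m jog '[[[0,0,0,-1.9,0.5,0,9.3],[0,0,0,-1.9,0.55,1,9.3],[0,0,0,0,0,2.5,9.3],[0,0,0,0,0,3,9.3],[0,0,0,0,0,3,9.3]]]' 20
python3 -m jog '[[[0,0,0,0,0,3,9.3],[0,0,0,0,0,2.5,9.3],[0,0,0,0,0,1.5,9.3],[0,0,0,0,0,0,7],[0,0,0,0,0,0,5]]]' 20
python3 -m jog '[[[0,0,0,0,0,0,2.6],[0,0,0,0,0,0,2.6],[0,0,0,0,0,0,2.6],[0,0,0,0,0,0,2.6],[0,0,0,0,0,0,2.6]]]' 20
python3 -m jog '[[[0,0,0,0,0,0,2.6],[0,0,0,0,0,0,2.6],[0,0,0,0,0,0,2.6],[0,0,0,0,0,0,2.6],[0,0,0,0,0,0,2.6]]]' 25
```

```text
t: 40.18
tool_pos: [0.5417, 0.2483, 0.1843]
orientation: [-0.002, 3.139, 0.002]
force: [0.1, 0.5, 0.3]
opening: 0.0928
t: 40.6
tool_pos: [0.5405, 0.2478, 0.1138]
orientation: [0.002, -3.141, 0.001]
force: [-0.1, -0.4, 0.2]
opening: 0.0839
t: 41.02
tool_pos: [0.5418, 0.248, 0.1147]
orientation: [-0.001, 3.14, 0.001]
force: [-0.5, -0.1, 0.6]
opening: 0.0513
t: 41.43
tool_pos: [0.5416, 0.2479, 0.1142]
orientation: [-0.001, 3.141, 0.0]
force: [-0.7, -0.1, 3.3]
opening: 0.043
```

Stopped at 43 mm, so the pads are on the lip and not the 33 mm neck. I'll regrip 9 mm lower.

```bash
python3 -m jog '[[[0,0,0,0,0,0,6],[0,0,0,0,0,0,6],[0,0,0,0,0,0,6],[0,0,0,0,0,0.5,6],[0,0,0,0,0,0.4,6]]]' 20
python3 -m jog '[[[0,0,0,0,0,0,6],[0,0,0,0,0,0,4],[0,0,0,0,0,0,2.6],[0,0,0,0,0,0,2.6],[0,0,0,0,0,0,2.6]]]' 20
python3 -m jog '[[[0,0,0,0,0,0,2.6],[0,0,0,0,0,0,2.6],[0,0,0,0,0,0,2.6],[0,0,0,0,0,0,2.6],[0,0,0,0,0,0,2.6]]]' 25
```

```text
t: 41.85
tool_pos: [0.5412, 0.2479, 0.1043]
orientation: [0.001, -3.142, 0.0]
force: [0.1, -0.2, -0.3]
opening: 0.0599
t: 42.27
tool_pos: [0.5414, 0.2479, 0.105]
orientation: [-0.001, 3.141, 0.0]
force: [0.5, -0.2, -1.0]
opening: 0.043
t: 42.68
tool_pos: [0.5413, 0.2479, 0.1049]
orientation: [-0.001, 3.141, 0.0]
force: [-0.4, -0.0, -0.3]
opening: 0.043
```

```bash
python3 -m jog '[[[0,0,0,0,0,-0.5,2.6],[0,0,0,0,0,-1,2.6],[0,0,0,0,0,-1,2.6],[0,0,0,0,0,0,2.6],[0,0,0,0,0,0,2.6]]]' 30
python3 - <<'E'
from h import *
np.set_printoptions(precision=4,suppress=True)
p=robot.read_camera("wrist"); T=np.array(robot.read_state()["tool_pos"]); print(T)
zb=T[2]-.1049
for d in robot.pinpoint(p,"large_flask")[:2]: print("pin",np.round(d["point"],1),round(d["confidence"],2),atz(p,d["point"],zb))
E
python3 -m jog '[[[0,0,0,0,0,-2,2.6],[0,0,0,0,0,-3,2.6],[0,0,0,0.5,0.5,-4,2.6],[0,0,0,1.5,0,-3.5,2.6],[0,0,0,3,0,-0.5,2.6]]]' 30
python3 -m jog '[[[0,0,0,4,0,0,2.6],[0,0,0,4,-0.5,0,2.6],[0,0,0,3,-2,0,2.6],[0,0,0,2,-3.5,0,2.6],[0,0,0,0.5,-4,0,2.6]]]'
python3 -m jog '[[[0,0,0,0,-4,0,2.6],[0,0,0,0,-4,0,2.6],[0,0,0,0,-4,0,2.6],[0,0,0,0,-4,0,2.6],[0,0,0,0,-4,0,2.6]]]'
python3 -m jog '[[[0,0,0,0,-4,0,2.6],[0,0,0,0,-4,0,2.6],[0,0,0,0,-3,0,2.6],[0,0,0,-1,-2,0,2.6],[0,0,0,-1,-1,0,2.6]]]'
python3 -m jog '[[[0,0,0,0,0,0,2.6],[0,0,0,0,0,0,2.6],[0,0,0,0,0,0,2.6]]]'
```

```text
t: 43.1
tool_pos: [0.5424, 0.2483, 0.1316]
orientation: [-0.001, 3.139, 0.002]
force: [-0.5, 0.0, -2.0]
opening: 0.0427
[0.5418 0.248  0.1306]
pin [277.9 208.2] 0.65 [0.5446 0.242  0.0257]
t: 43.62
tool_pos: [0.4948, 0.2536, 0.267]
orientation: [0.001, 3.132, 0.005]
force: [1.1, 0.8, 1.1]
opening: 0.0428
t: 44.03
tool_pos: [0.3534, 0.1532, 0.2591]
orientation: [0.008, -3.141, -0.001]
force: [1.7, -1.2, -0.3]
opening: 0.043
t: 44.45
tool_pos: [0.3558, -0.049, 0.2596]
orientation: [-0.002, 3.141, -0.0]
force: [1.2, 0.0, -0.8]
opening: 0.0427
t: 44.87
tool_pos: [0.376, -0.19, 0.2593]
orientation: [-0.005, -3.141, 0.001]
force: [1.2, 0.6, 0.0]
opening: 0.0429
t: 45.12
tool_pos: [0.3761, -0.1865, 0.2594]
orientation: [0.002, -3.141, -0.001]
force: [-0.8, -0.4, -0.8]
opening: 0.0426
```

```bash
python3 -m jog '[[[0,0,0,-2.5,-0.4,0,2.6],[0,0,0,-3.5,-0.6,0,2.6],[0,0,0,-3,-0.6,0,2.6],[0,0,0,-0.95,0,1,2.6],[0,0,0,0,0,2,2.6]]]'
python3 -m jog '[[[0,0,0,0,0,0,2.6],[0,0,0,0,0,0,2.6],[0,0,0,0,0,0,2.6]]]'
python3 - <<'E'
from h import *
np.set_printoptions(precision=4,suppress=True)
p=robot.read_camera("wrist"); T=np.array(robot.read_state()["tool_pos"]); print(T); save(p,"w18.png")
zb=T[2]-.1049
for d in robot.pinpoint(p,"large_flask")[:2]: print("pin",np.round(d["point"],1),round(d["confidence"],2),atz(p,d["point"],zb))
for d in robot.masks_of(p,"large_flask")[:1]:
    r,c=np.nonzero(d["pixels"]); print(round(d["confidence"],2),c.min(),c.max(),r.min(),r.max(),"front+R",atz(p,((c.min()+c.max())/2,r.min()),zb+.005)+[.0405,0,0])
for d in robot.pinpoint(p,"clamp_large_flask")[:2]: print("clamp",np.round(d["point"],1),round(d["confidence"],2),atz(p,d["point"],.07))
cv2.imwrite("pics/w18c.png",cv2.cvtColor(cv2.resize(p["img"][120:400,150:410],None,fx=2.1,fy=2.1,interpolation=cv2.INTER_CUBIC),cv2.COLOR_RGB2BGR))
E
```

```text
t: 45.53
tool_pos: [0.4791, -0.2025, 0.2319]
orientation: [-0.005, 3.137, -0.003]
force: [0.7, -0.8, -0.8]
opening: 0.0431
t: 45.78
tool_pos: [0.4759, -0.2026, 0.2307]
orientation: [-0.002, 3.141, -0.0]
force: [-0.7, -1.3, -0.1]
opening: 0.0431
[ 0.4761 -0.2029  0.2313]
pin [282.  207.2] 0.66 [ 0.4765 -0.2051  0.1264]
0.98 235 334 165 348 front+R [ 0.4776 -0.2029  0.1314]
```

```bash
python3 -m jog '[[[0,0,0,0,0,0.8,2.6],[0,0,0,0,0,0.8,2.6],[0,0,0,0,0,0,2.6],[0,0,0,0,0,0,2.6]]]'
python3 -m jog '[[[0,0,0,0,0,0.5,2.6],[0,0,0,0,0,0.5,2.6],[0,0,0,0,0,0,2.6],[0,0,0,0,0,0,2.6]]]'
python3 -m jog '[[[0,0,0,0,0,0.4,2.6],[0,0,0,0,0,0.4,2.6],[0,0,0,0,0,0,2.6],[0,0,0,0,0,0,2.6]]]'
```

```text
t: 46.32
tool_pos: [0.4754, -0.2029, 0.2126]
orientation: [0.001, -3.14, -0.002]
force: [-0.2, -0.3, -0.8]
opening: 0.0433
t: 46.65
tool_pos: [0.4758, -0.203, 0.2033]
orientation: [0.001, -3.141, -0.001]
force: [0.2, 0.2, -1.2]
opening: 0.0429
t: 46.98
tool_pos: [0.4759, -0.203, 0.1954]
orientation: [0.001, -3.141, -0.001]
force: [0.2, 0.3, -0.9]
opening: 0.0427
```

```bash
python3 -m jog '[[[0,0,0,0,0,0.4,2.6],[0,0,0,0,0,0.4,2.6],[0,0,0,0,0,0,2.6],[0,0,0,0,0,0,2.6]]]'
python3 -m jog '[[[0,0,0,0,0,0.3,2.6],[0,0,0,0,0,0.3,2.6],[0,0,0,0,0,0,2.6],[0,0,0,0,0,0,2.6]]]'
python3 -m jog '[[[0,0,0,0,0,0.2,2.6],[0,0,0,0,0,0,2.6],[0,0,0,0,0,0,2.6]]]'
python3 -m jog '[[[0,0,0,0,0,0.15,2.6],[0,0,0,0,0,0,2.6],[0,0,0,0,0,0,2.6]]]'
```

```text
t: 47.32
tool_pos: [0.4756, -0.203, 0.187]
orientation: [0.001, -3.14, -0.001]
force: [-0.3, 0.6, -2.6]
opening: 0.0428
t: 47.65
tool_pos: [0.4758, -0.2031, 0.1814]
orientation: [0.001, -3.141, -0.0]
force: [0.0, 0.7, -1.7]
opening: 0.0427
t: 47.9
tool_pos: [0.476, -0.2032, 0.1797]
orientation: [0.001, -3.141, -0.0]
force: [-0.6, 0.2, -1.4]
opening: 0.0433
t: 48.15
tool_pos: [0.4764, -0.2034, 0.179]
orientation: [-0.001, 3.141, -0.001]
force: [-1.4, 0.7, 3.4]
opening: 0.0424
```

Contact came at the expected height of 0.179. I'll press a little more, then release and lift.

```bash
python3 -m jog '[[[0,0,0,0,0,0.15,2.6],[0,0,0,0,0,0,2.6],[0,0,0,0,0,0,2.6]]]'
python3 -m jog '[[[0,0,0,0,0,-0.1,9.3],[0,0,0,0,0,0,9.3],[0,0,0,0,0,0,9.3],[0,0,0,0,0,0,9.3],[0,0,0,0,0,0,9.3]]]'
python3 -m jog '[[[0,0,0,0,0,-1,9.3],[0,0,0,0,0,-2.5,9.3],[0,0,0,0,0,-3.5,9.3],[0,0,0,0,0,-3,9.3],[0,0,0,1,0,-1,9.3]]]'
python3 -m jog '[[[0,0,0,3,-1,-1,9.3],[0,0,0,4,-2,0,9.3],[0,0,0,2,-2,0,9.3],[0,0,0,0,0,0,9.3],[0,0,0,0,0,0,9.3]]]'
python3 chk.py w19.png large_flask small_flask beaker bottle
python3 - <<'E'
from h import *
C=dict(bottle=(.4665,-.324,.162),beaker=(.599,-.206,.07),small_flask=(.592,-.332,.138),large_flask=(.4756,-.2023,.167))
s=robot.read_camera("side"); save(s,"side19.png")
for n,(x,y,h) in C.items(): print(n,np.round(proj(s,(x,y,.074))),np.round(proj(s,(x,y,.074+h))))
i=s["img"][190:360,270:450]; cv2.imwrite("pics/s19c.png",cv2.cvtColor(cv2.resize(i,None,fx=3.3,fy=3.3,interpolation=cv2.INTER_CUBIC),cv2.COLOR_RGB2BGR))
E
```

```text
t: 48.4
tool_pos: [0.4772, -0.2037, 0.179]
orientation: [-0.001, 3.139, -0.002]
force: [-2.2, 2.3, 11.2]
opening: 0.0431
t: 48.82
tool_pos: [0.4759, -0.2031, 0.1774]
orientation: [0.001, -3.141, -0.0]
force: [-0.5, 0.6, 0.7]
opening: 0.0716
t: 49.23
tool_pos: [0.4682, -0.2039, 0.2939]
orientation: [-0.002, 3.135, -0.005]
force: [-0.1, -1.2, 0.8]
opening: 0.093
t: 49.65
tool_pos: [0.3781, -0.2528, 0.2988]
orientation: [0.004, 3.14, -0.001]
force: [-0.3, -0.6, 0.5]
opening: 0.0927
49.7 [ 0.3788 -0.2522  0.2985]
large_flask want [ 0.4756 -0.2023] proj base [321.2734 253.3703]
  pin [316.8 255.8] 0.62 [ 0.4792 -0.2084  0.074 ]
small_flask want [ 0.592 -0.332] proj base [231.6804 326.4848]
  pin [230.5 328.2] 0.65 [ 0.5949 -0.3339  0.074 ]
beaker want [ 0.599 -0.206] proj base [316.4282 330.4757]
  pin [315.8 332.1] 0.75 [ 0.6018 -0.2069  0.074 ]
  pin [316.5 325.5] 0.36 [ 0.5905 -0.2061  0.074 ]
bottle want [ 0.4665 -0.324 ] proj base [233.34   247.3608]
  pin [233.4 247.5] 0.96 [ 0.4667 -0.3239  0.074 ]
  pin [537.5 200.4] 0.58 [0.4006 0.0821 0.074 ]
bottle [374. 301.] [387. 280.]
beaker [363. 235.] [367. 224.]
small_flask [403. 265.] [417. 244.]
large_flask [335. 270.] [343. 244.]
```

View pics/s19c.png

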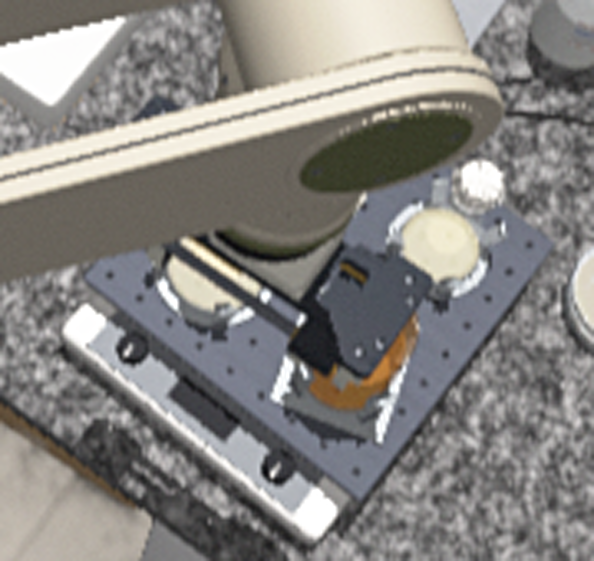

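The arm hides part of this view. The small flask stands in its clamp at (435,245), the bottle at (365,385) and the large flask at (205,285). I'll move the arm clear and check with numbers.

```bash
python3 -m jog '[[[0,0,0,0,3,0,9.3],[0,0,0,0,4,0,9.3],[0,0,0,0,4,0,9.3],[0,0,0,0,4,0,9.3],[0,0,0,0,4,0,9.3]]]'
python3 -m jog '[[[0,0,0,0,4,0,9.3],[0,0,0,0,4,0,9.3],[0,0,0,0,4,0,9.3],[0,0,0,0,3,0,9.3],[0,0,0,0,0,0,9.3]]]'
python3 - <<'E'
from h import *
np.set_printoptions(precision=4,suppress=True)
C=dict(bottle=(.4665,-.324,.162,"clamp_bottle"),beaker=(.599,-.206,.07,"clamp_beaker"),small_flask=(.592,-.332,.138,"clamp_small_flask"),large_flask=(.4756,-.2023,.167,"clamp_large_flask"))
for cam in ("side","top"):
    p=robot.read_camera(cam); save(p,cam+"20.png")
    for n,(x,y,h,cl) in C.items():
        out=[(np.round(d["point"],1),round(d["confidence"],2),atz(p,d["point"],.074)[:2]) for d in robot.pinpoint(p,n) if np.hypot(*(d["point"]-proj(p,(x,y,.074))))<15]
        oc=[(round(d["confidence"],2),atz(p,d["point"],.07)[:2]) for d in robot.pinpoint(p,cl) if np.hypot(*(d["point"]-proj(p,(x,y,.074))))<15]
        mk=[(m["pixels"].nonzero()) for m in robot.masks_of(p,n) if np.hypot(*(m["point"]-proj(p,(x,y,.11))))<20]
        print(cam,n,"want",(x,y),out,"clamp",oc,"top px want",np.round(proj(p,(x,y,.074+h))),"mask",[(c.min(),c.max(),r.min(),r.max()) for r,c in mk])
s=robot.read_state();print(s["t"],s["tool_pos"],s["force"])
E
```

```text
t: 50.37
tool_pos: [0.3785, -0.0598, 0.2978]
orientation: [-0.001, 3.142, 0.0]
force: [1.2, 0.1, 0.0]
opening: 0.0929
t: 50.78
tool_pos: [0.3779, 0.0934, 0.2978]
orientation: [0.012, -3.141, -0.003]
force: [0.1, -0.4, 0.1]
opening: 0.093
side bottle want (0.4665, -0.324) [(array([373.4, 300.4]), 0.66, array([ 0.4668, -0.3219]))] clamp [(0.83, array([ 0.4694, -0.3208]))] top px want [387. 280.] mask [(np.int64(360), np.int64(396), np.int64(272), np.int64(315))]
side beaker want (0.599, -0.206) [(array([361.2, 236.3]), 0.71, array([ 0.5938, -0.2035]))] clamp [(0.68, array([ 0.5963, -0.1986]))] top px want [367. 224.] mask [(np.int64(354), np.int64(377), np.int64(216), np.int64(243))]
side small_flask want (0.592, -0.332) [(array([401.7, 266.1]), 0.64, array([ 0.5868, -0.331 ]))] clamp [(0.67, array([ 0.593 , -0.3272]))] top px want [417. 244.] mask [(np.int64(393), np.int64(422), np.int64(240), np.int64(275))]
side large_flask want (0.4756, -0.2023) [(array([335.8, 270.9]), 0.59, array([ 0.474 , -0.2045]))] clamp [(0.62, array([ 0.4709, -0.1964]))] top px want [343. 244.] mask [(np.int
[... 324 characters left out ...]
6.4, 200.3]), 0.87, array([ 0.6045, -0.2057]))] clamp [(0.71, array([ 0.592 , -0.2118]))] top px want [371. 195.] mask [(np.int64(358), np.int64(380), np.int64(186), np.int64(211))]
top small_flask want (0.592, -0.332) [(array([414.6, 217.7]), 0.83, array([ 0.5872, -0.3388]))] clamp [(0.81, array([ 0.5891, -0.339 ]))] top px want [428. 202.] mask [(np.int64(401), np.int64(433), np.int64(197), np.int64(227))]
top large_flask want (0.4756, -0.2023) [(array([357.3, 246.4]), 0.83, array([ 0.4764, -0.2064]))] clamp [(0.72, array([ 0.4823, -0.1986]))] top px want [367. 234.] mask [(np.int64(341), np.int64(375), np.int64(226), np.int64(261))]
52.0833 [0.3786 0.0881 0.2978] [-0.4958  0.0194 -0.0283]
```

```bash
python3 -c "
from plant import robot
print(robot.close_job())"
```

```text
the job is handed in; nothing more can be done
None
```

I put all four vessels into their own clamps, let go, moved the arm clear, and handed the job in at about 52 s of the 128 s allowed. The system gave no verdict.

- **Seating:** each vessel met firm resistance at the height where its base should touch the plate. Upward push reached about 6 N for the bottle, 5 N for the beaker, 9 N for the small flask and 11 N for the large flask. The leaves themselves gave almost no noticeable resistance on the way down.
- **Position:** the final overview readings put every vessel within about 8 mm of its clamp centre, most within 6 mm. These readings scatter by several millimetres, so they don't prove the 8 mm limit. The release positions, within about 4 mm of the clamps as measured up close, are the better evidence.
- **Upright:** all four look upright from the outlines in the side and top images. I didn't measure the tilt angles.
- **Grip widths:** the fingers stopped wider than the sizes given: 54 mm on the beaker's 49 mm wall, 35 mm on the small flask's 32 mm neck and 43 mm on the large flask's 33 mm neck. Most likely they closed on the rim or bung, because regripping the beaker and the large flask lower made no difference. Neither the beaker nor the flasks showed any slip.
- **Final view:** the last side picture I viewed was partly blocked by the arm. The check after moving it clear used numbers only. I viewed 16 pictures, two over the budget of 14.

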